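Put the paints back in their trays and the mixing cup in its stand

ROBOT

A 6-joint arm with a two-finger parallel gripper is mounted at the origin on a cart in front of the work surface, level with it; the furniture and walls round the work are solid. World frame = base frame: x ahead of the robot, y to its left, z up, the work surface at z = 0. Lengths are in mm, angles in rad, forces in N, time in s.
With the tool pointing down it reaches from about 400 to 925 mm from the base axis. Payload 12.5 kg.
Tool frame: the origin (TCP) lies midway between the tips of the shut fingers; the grasp point (between the pads) lies 19 mm behind it; z points along the fingers, y is the line along which they close (so a half turn about z gives the same grasp; the last joint's range is limited). The gripper opens to 95 mm and grips with 3 to 60 N. Pads are 20 mm wide; open, the fingers measure 119 mm over their backs; the gripper's body (75 mm by 180 mm) begins 59 mm behind the grasp point.
Start: joints at [-1.419, 0.491, 1.559, -0, 1.092, -0.106], TCP at [159.369, -604.358, 214.661] pointing down, gripper open.
Joint ranges: [-3.1, 3.1], [-0.84, 2.19], [0.05, 2.79], [-1.13, 4.28], [0.06, 2.93], [-2.69, 2.69]. Speed limits (rad/s): [2.22, 2.22, 2.79, 3.14, 3.14, 3.14].

INTERFACE

Orientations are given as [roll, pitch, yaw] about the fixed x, y, z axes, in that order (R = Rz(yaw) Ry(pitch) Rx(roll)).
In Python, from cell import state, read_camera, camera_info, env gives the robot as it stands.
- The arm moves only by the tool move_arm, never from a script. Its argument "commands" is a list of rows, each a list of 3 entries, a list of its own where there are three numbers: the shift along the world's x, y, z in cm, then the turn, a rotation vector about the world's x, y, z in degrees, then the opening, from 0 (shut) to 1 (fully open). A call has 1 to 10 rows; each row shifts and turns the commanded pose from where the row before left it; what a row does not reach is not made up. A row lasts 1/10 s, in which the tool goes at most 50 mm and 8.59 degrees, less where a joint would pass 70% of its speed; a pose out of reach is approached as far as the arm can. A call with a gripper value outside its range is refused whole. The fingers move at their own pace and stop on an object; the grip force is fixed at half the most. Time passes only in rows, so rows that do not move let the fingers close. It gives the time, the measured TCP pose, the force, the opening and the grip force at its end, in the units of the state.
- state(): the state, without advancing time (a new reading comes with each control period).
- read_camera(name): name is "side" or "top" or "wrist"; returns the picture (384x512x3 uint8, blue, green, red); there is no depth.
- camera_info(name): a dict with "K" (3x3 intrinsics, pixels), "cam_to_world" (4x4, takes a point from camera to world coordinates). Camera axes: x right, y down, z forward; pixel columns grow to the right and rows downward; lengths in mm; the calibration is good to about 2 mm. A picture is of the moment at which its call begins: read the wrist's pose just before it. camera_info takes no time and is no camera call; for the wrist camera it gives the pose at the moment of the call.
- env.job_done(): hands the job in; it is judged then, once.
The state is a dict: "t": time; "joints": joint angles; "qvel": joint speeds; "tau": joint torques, N m; "eef_pos": TCP position; "tcp_rot": TCP orientation; "ft_force": force on the tool from outside, world axes, zero at the start; "moment": the same for the moment, N m; "opening": opening from 0.0 (shut) to 1.0 (fully open); "grip_force": force on a finger pad.
Only numpy, scipy, OpenCV 4.12 (cv2) and the standard library are available. Lean on these libraries where they do the work, as an engineer would, in place of code of your own. Each camera call takes 0.05 s, during which the arm holds its last target. There are 200 camera calls.

TASK

The painting session is over: sort the paints left standing between the robot and the two plywood trays. Stand both dropper bottles in free cells of the dropper tray and the jar in the free cell of the jar tray, and nest the little mixing cup in the conical seat of its stand, pushed home and level. Keep the paints upright all the time, and leave the paints already in the trays and everything else on the worktop where it is.

Things in the scene. Friction and masses are not known exactly. Their poses are not given: they have to be found in the camera images.
- dropper_a: Loose dark green dropper bottle standing on the worktop nearer to the robot than the trays: round body 26 mm in diameter from the underside to 56 mm up, then a slim black tapered cap (18 mm) to 84 mm; about 30 g. Origin: centre of the underside, z up along the bottle. Grip it round the body, 35 to 55 mm up.
- dropper_b: Loose sand-coloured dropper bottle with a white cap, the same sizes as dropper_a, standing on the worktop nearer to the robot than the trays. Origin: centre of the underside, z up.
- jar: Loose short white paint jar with a wide white cap, standing on the worktop nearer to the robot than the trays: 38 mm in diameter to 42 mm up, cap 39 mm in diameter to 63 mm; about 45 g. Origin: centre of the underside, z up. Grip it round the cap or upper body.
- cup: Loose white tapered mixing cup standing on the worktop, open upward: outer diameter 24 mm at the foot, 32 mm at the rim, 32 mm high, thin walls; about 12 g. Origin: centre of the underside, z up to the rim. Grip it lightly from outside by its top 12 mm only: the lower part goes into the stand.
- dropper_tray: Fixed plywood tray, 118 mm (its x) by 46 mm (its y), walls 4 mm thick and 30 mm high above the worktop, dividers 24 mm high: three cells in a row along its x, each 34 mm (x) by 38 mm (y) inside, floor 6 mm above the worktop, 38 mm from centre to centre. Origin: centre of its underside on the worktop. The cell at the +x end (farthest from the robot) already holds a dropper bottle. Too narrow for jars.
- dropper_tray_cell0 (a point): Centre of the floor of the dropper tray's free cell at the -x end (nearest to the robot); axes of the tray.
- dropper_tray_cell1 (a point): Centre of the floor of the dropper tray's free middle cell; axes of the tray. With neighbours in the row, let the fingers close along the tray's y, across the row, with their tips above the 30 mm walls.
- jar_tray: Fixed plywood tray, 104 mm (its x) by 56 mm (its y), walls 4 mm thick and 26 mm high, divider 20 mm high: two cells along its x, each 46 mm (x) by 48 mm (y) inside, floor 6 mm above the worktop. Origin: centre of its underside on the worktop. The +x cell (farther from the robot) already holds a jar.
- jar_tray_cell0 (a point): Centre of the floor of the jar tray's free cell, at the -x end (nearer to the robot); axes of the tray. Let the fingers close along the tray's y, with their tips above the 26 mm walls.
- cup_stand: Fixed turned aluminium cup stand: round foot 68 mm in diameter, neck 39 mm in diameter, 26 mm high, with an upright conical seat down its middle that has the mixing cup's own taper. Origin: centre of its underside on the worktop, z up along the seat.
- stand_mouth (a point): Centre of the stand's mouth, on the seat's axis, 26 mm above the worktop. The mouth is 33 mm wide and flares in over 3 mm to the 27 mm wide cone. Seated, the cup is wedged in the cone with its underside about 17 mm below this point and its rim about 15 mm above it; it centres itself from up to 2 mm off.
- stored_dropper: Loose grey dropper bottle (same sizes) already standing in the far cell of the dropper tray; to be left alone. Origin: centre of the underside.
- stored_jar: Loose paint jar (same sizes as jar, cap slightly darker) already standing in the far cell of the jar tray; to be left alone. Origin: centre of the underside.
- putty_tin: Loose flat round tin, 63 mm in diameter, 21 mm high, lying on the worktop; to be left alone. Origin: centre of the underside.
- battery: Loose battery, 50 mm long (its y), 15 mm thick, lying on the worktop; to be left alone. Origin: centre of the underside.
- marker: Loose blue and white pen, 135 mm long (its y), 16 mm thick, lying behind the trays; to be left alone. Origin: centre of the underside.
Not all that is in view belongs to the job. There is more than one size of the cup; the one meant has the size given above.

How it is judged (in metres and radians):
At the end, for the whole second after the job is handed in: Both droppers stand in the dropper tray's free cells, the jar in the jar tray's: on the floor (4 mm), upright (0.1 rad), at rest; cup home in the cone (3 mm), centred (2.5 mm), level (0.08 rad), at rest; stored paints within 20 mm, other things within 30 mm of their starts (x of dropper_a in the frame of dropper_tray between -0.05 and 0.012 m and y of dropper_a in the frame of dropper_tray between -0.014 and 0.014 m and z of each of dropper_a, dropper_b in the frame of dropper_tray below 0.01 m and angle between each of dropper_a, dropper_b, jar's own z axis and vertical below 0.1 rad and linear speed of each of dropper_a, dropper_b, jar, cup below 0.02 m/s and x of dropper_b in the frame of dropper_tray between -0.05 and 0.012 m and y of dropper_b in the frame of dropper_tray between -0.014 and 0.014 m and x of jar in the frame of jar_tray between -0.037 and -0.013 m and y of jar in the frame of jar_tray between -0.013 and 0.013 m and z of jar in the frame of jar_tray below 0.01 m and horizontal distance between cup and stand_mouth below 0.0025 m and z of cup in the frame of cup_stand below 0.012 m and angle between cup's own z axis and vertical below 0.08 rad and distance of each of stored_dropper, stored_jar from where it was at the start of the episode below 0.02 m and distance of each of putty_tin, battery, marker from where it was at the start of the episode below 0.03 m); the robot touches nothing.
It fails at once if a paint was tipped over (more than 0.7 rad) (angle between any of dropper_a, dropper_b, jar, stored_dropper, stored_jar's own z axis and vertical above 0.7 rad).
It fails at once if a stored paint was moved more than 20 mm (distance of any of stored_dropper, stored_jar from where it was at the start of the episode above 0.02 m).
It fails at once if a bystander was moved more than 30 mm (distance of any of putty_tin, battery, marker from where it was at the start of the episode above 0.03 m).
It also fails if it takes over 72 s, if anything falls off the work surface, if the arm or the gripper's body presses on something with over 40 N, if the wrist force passes 120 N, or if a joint passes its speed limit or range.

## Working session

There is one attempt and no reset: what is moved stays moved. The work goes in short steps, Python scripts to look and compute and a tool call to move; the robot and the scene stay as the last step left them, time stands still between calls to the robot, and variables do not carry over. Pictures are saved under pics/ and viewed, at most 10 in all, crops included, and the job is handed in when it is done.

Besides the shell and the picture viewer there is one more tool, called after "Emit:" in YAML: its name, and indented under it one key for each argument. move_arm: Moves the arm, as the interface text tells. Its arguments: {"type":"object","properties":{"commands":{"type":"array"}},"required":["commands"]}

```bash
mkdir -p pics; ls
python3 - <<'E'
from cell import *
import cv2
for n in ("top","side"):
    im=read_camera(n); cv2.imwrite(f"pics/{n}0.png",cv2.resize(im,(800,600),interpolation=cv2.INTER_CUBIC)); cv2.imwrite(f"{n}_raw.png",im)
    c=camera_info(n); print(n,c["K"],c["cam_to_world"])
s=state(); print(s["t"],s["eef_pos"],s["tcp_rot"],s["opening"])
E
```

```text
pics
top [[390.07707342   0.         249.80534907]
 [  0.         390.07707342 188.97671922]
 [  0.           0.           1.        ]] [[ 1.09975187e-01 -9.72323225e-01  2.06138315e-01  3.08103487e+02]
 [-9.93928800e-01 -1.08275445e-01  1.95440435e-02  1.99513447e+02]
 [ 3.31659031e-03 -2.07036168e-01 -9.78327668e-01  9.20418210e+02]
 [ 0.00000000e+00  0.00000000e+00  0.00000000e+00  1.00000000e+00]]
side [[404.34797723   0.         246.9660907 ]
 [  0.         404.34797723 190.42664731]
 [  0.           0.           1.        ]] [[ 9.74056879e-01 -1.45218488e-01  1.73564938e-01  3.68404942e+02]
 [-2.25005973e-01 -5.39461206e-01  8.11390115e-01 -5.06621791e+02]
 [-2.41972951e-02 -8.29393271e-01 -5.58140926e-01  5.50259323e+02]
 [ 0.00000000e+00  0.00000000e+00  0.00000000e+00  1.00000000e+00]]
0.1 [ 159.31958134 -604.13036327  214.12895773] [-3.14060911e+00 -5.78849478e-05  2.57820969e-01] 1.0003079023698611
```

View pics/top0.png

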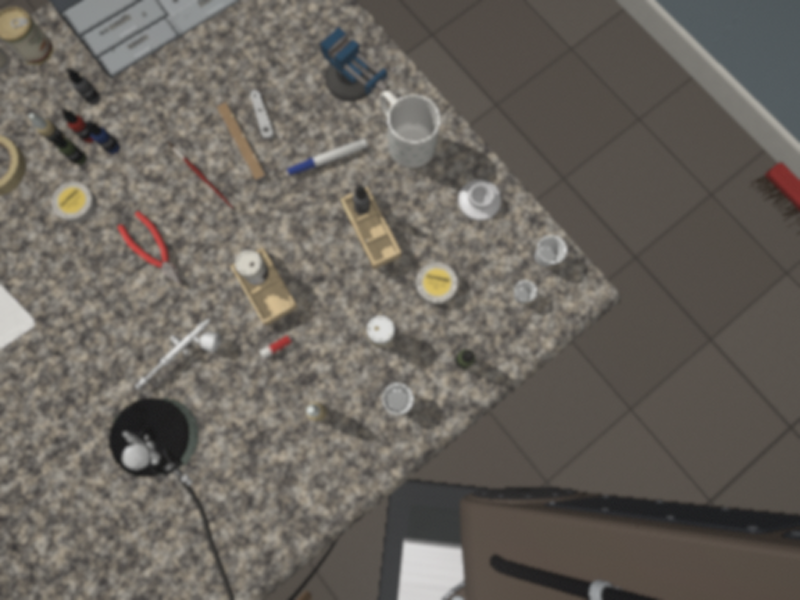

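View pics/side0.png

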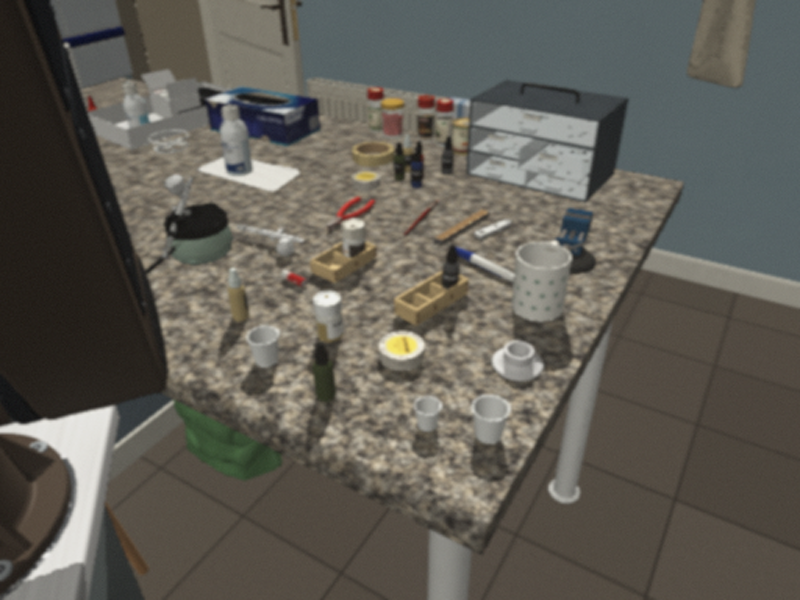

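Top view: the droppers are at (465,358) green and (315,411) sand. The jar is at (380,329), the trays at (370,228) and (263,286), and the stand at (480,200). There are three cups, at (397,399), (525,291) and (550,250). I'll crop in closer to measure them.

```bash
cat > h.py <<'E'
import numpy as np, cv2, json
from cell import *
def ray(info,u,v,z):
    K=info["K"];T=np.array(info["cam_to_world"])
    d=T[:3,:3]@np.linalg.solve(K,[u,v,1.]); o=T[:3,3]
    return o+d*(z-o[2])/d[2]
def proj(info,p):
    K=np.array(info["K"]);T=np.array(info["cam_to_world"])
    q=K@(T[:3,:3].T@(np.asarray(p,float)-T[:3,3])); return q[:2]/q[2]
E
python3 - <<'E'
import cv2
a=cv2.imread("top_raw.png"); b=cv2.imread("side_raw.png")
cv2.imwrite("pics/top_c.png",cv2.resize(a[105:275,145:370],None,fx=3.5,fy=3.5,interpolation=cv2.INTER_CUBIC))
cv2.imwrite("pics/side_c.png",cv2.resize(b[135:290,135:355],None,fx=3.5,fy=3.5,interpolation=cv2.INTER_CUBIC))
E
```

```text
(no output)
```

View pics/top_c.png

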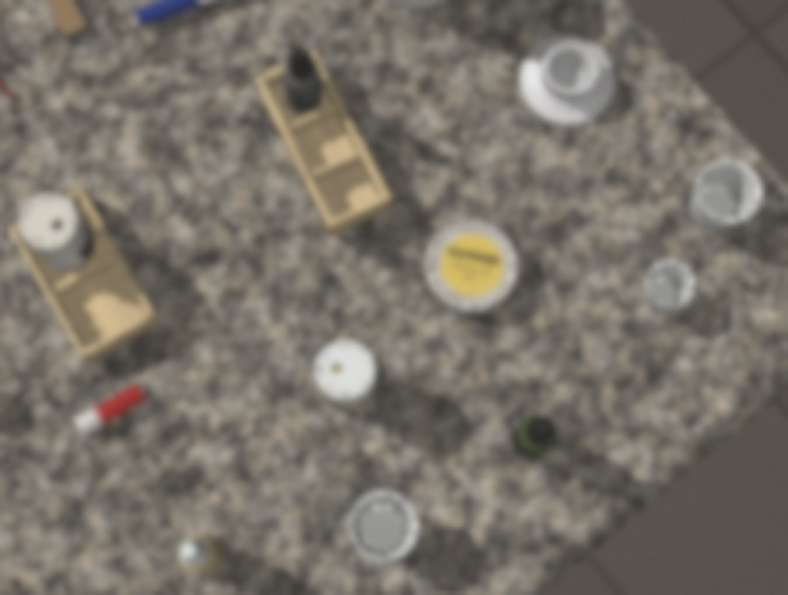

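View pics/side_c.png

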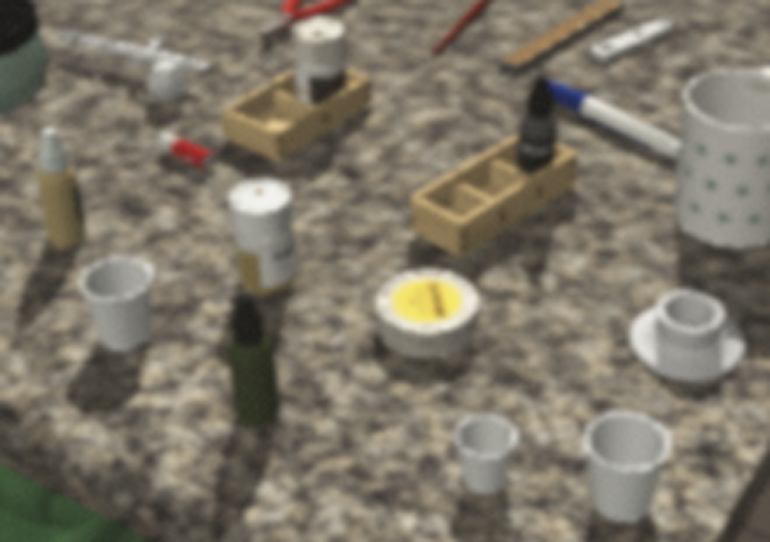

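Run:
```python
from h import *
t=camera_info("top");s=camera_info("side")
T=lambda x,y,z:ray(t,145+x/3.5,105+y/3.5,z)[:2].round(1)
S=lambda x,y,z:ray(s,135+x/3.5,135+y/3.5,z)[:2].round(1)
for n,a,b,z in [("da",(540,429),(245,298),84),("db",(190,553),(50,131),84),("jar",(345,369),(262,195),63),("cup",(671,284),(487,437),32),("cupM",(728,191),(627,440),40),("cupL",(383,525),(118,280),40),("stand",(577,69),(691,313),26),("tin",(472,264),(428,302),21),("sjar",(49,221),(320,36),69),("sdrop",(301,45),(540,82),90)]:
    print(n,T(*a,z),S(*b,z))
print("cupdiam",np.linalg.norm(T(647,284,32)-T(696,284,32)),"M",np.linalg.norm(T(692,191,40)-T(764,191,40)))
print("dt corners top",[T(*p,30) for p in [(258,78),(333,226),(390,200)]],"side",[S(*p,30) for p in [(414,203),(462,225),(577,155)]])
print("jt corners top",[T(*p,26) for p in [(13,232),(85,355),(153,317),(85,190)]],"side",[S(*p,26) for p in [(224,116),(276,135),(370,84)]])
```

```text
da [411.9 101.3] [415.1  94.6]
db [314.2 304.4] [318.4 298.3]
jar [438.8 225. ] [442.  221.5]
cup [524.5  16.5] [526.4  12.7]
cupM [590.5 -15.8] [592.5 -15.2]
cupL [345.3 190.3] [348.3 188.1]
stand [671.3  89.9] [672.5  88.4]
tin [526.1 149. ] [527.8 143.8]
sjar [512.6 425.3] [513.8 408.6]
sdrop [641.9 276.5] [635.2 265.6]
cupdiam 32.69877673552941 M 48.30279495018897
dt corners top [array([638.7, 308.6]), array([539.7, 245.1]), array([562. , 208.9])] side [array([541.8, 235.7]), array([565.4, 203.6]), array([663.1, 263.3])]
jt corners top [array([512.6, 459.6]), array([434.7, 398.5]), array([465.1, 357.4]), array([547.2, 415.8])] side [array([436.3, 386.2]), array([468.8, 350. ]), array([548.9, 403.9])]
```

The three cups now have sizes: the small one at about (525,15) has a 32 mm rim, so that is the one meant. The two cameras disagree by several mm, so I'll refine with the wrist camera.

Emit:
move_arm:
  commands:
    - [[2.6,3,1.5],[0,0,1.79],1]
    - [[2.6,3,1.5],[0,0,1.79],1]
    - [[2.6,3,1.5],[0,0,1.79],1]
    - [[2.6,3,1.5],[0,0,1.79],1]
    - [[2.6,3,1.5],[0,0,1.79],1]
    - [[2.6,3,1.5],[0,0,1.79],1]
    - [[2.6,3,1.5],[0,0,1.79],1]
    - [[2.6,3,1.5],[0,0,1.79],1]
    - [[2.6,3,1.5],[0,0,1.79],1]
    - [[2.6,3,1.5],[0,0,1.79],1]

```text
t: 1.1
eef_pos: [420.1, -302.9, 365.2]
tcp_rot: [-3.141, 0.0, 0.571]
ft_force: [0.2, -0.6, -0.2]
opening: 1.001
grip_force: 0.0
```

Emit:
move_arm:
  commands:
    - [[1,4,0],[0,0,0],1]
    - [[1,4,0],[0,0,0],1]
    - [[1,4,0],[0,0,0],1]
    - [[1,4,0],[0,0,0],1]
    - [[1,4,0],[0,0,0],1]
    - [[1,4,0],[0,0,0],1]
    - [[1,4,0],[0,0,0],1]
    - [[0,4,0],[0,0,0],1]
    - [[0,4,0],[0,0,0],1]
    - [[0,4,0],[0,0,0],1]

```text
t: 2.1
eef_pos: [489.0, 97.3, 364.5]
tcp_rot: [-3.141, 0.0, 0.57]
ft_force: [1.2, -0.5, -0.2]
opening: 1.002
grip_force: 0.0
```

Run:
```python
from h import *
c=camera_info("wrist"); im=read_camera("wrist"); s=state()
np.savez("w0.npz",K=c["K"],cam_to_world=c["cam_to_world"]); cv2.imwrite("w0.png",im)
cv2.imwrite("pics/w0.png",cv2.resize(im,(800,600),interpolation=cv2.INTER_CUBIC))
print(s["t"],s["eef_pos"],s["tcp_rot"],s["joints"],c)
```

```text
2.15 [488.73033704 101.46266348 364.47038168] [-3.13983744e+00 -5.81715467e-04  5.72133471e-01] [0.07128666 0.18017655 1.6257511  0.00187028 1.33599794 1.06951359] {'K': array([[297.69350522,   0.        , 259.69833346],
       [  0.        , 297.69350522, 187.74627931],
       [  0.        ,   0.        ,   1.        ]]), 'cam_to_world': array([[ 5.39852917e-01, -8.08282633e-01, -2.35027687e-01,
         5.55159767e+02],
       [-8.41758825e-01, -5.18066487e-01, -1.51819615e-01,
         1.40293352e+02],
       [ 9.53190133e-04,  2.79796891e-01, -9.60058744e-01,
         5.34082373e+02],
       [ 0.00000000e+00,  0.00000000e+00,  0.00000000e+00,
         1.00000000e+00]])}
```

View pics/w0.png

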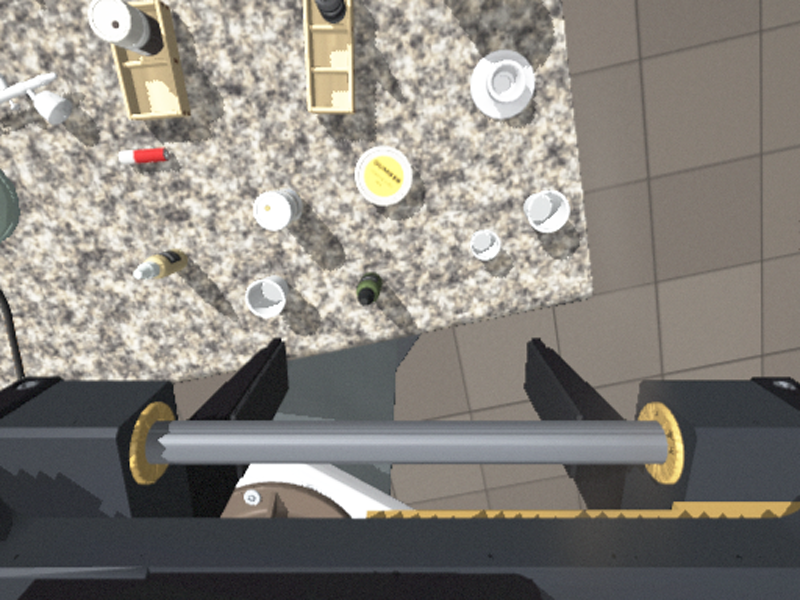

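The wrist view is sharp and shows every item, with both trays nearly aligned to the image. I'll take one enlarged crop to measure from.

Run:
```python
import cv2
a=cv2.imread("w0.png")
cv2.imwrite("pics/w0c.png",cv2.resize(a[0:200,55:365],None,fx=2.58,fy=2.58,interpolation=cv2.INTER_CUBIC)[:,:800])
```

```text
(no output)
```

View pics/w0c.png

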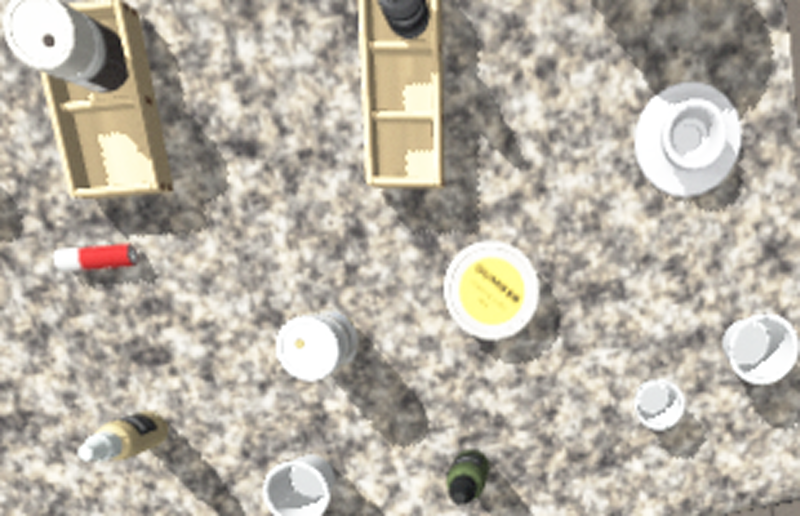

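Run:
```python
from h import *
w=np.load("w0.npz")
W=lambda x,y,z:ray(w,55+x/2.58,y/2.58,z)[:2].round(1)
for n,a,z in [("da",(462,492),84),("db",(88,452),84),("jar",(311,348),63),("cup",(660,404),32),("stand",(691,134),26),("foot",(688,140),3),("tin",(491,291),21),("sjar",(40,34),69)]: print(n,W(*a,z))
print("cupd",np.linalg.norm(W(636,404,32)-W(684,404,32)),"mouth d",np.linalg.norm(W(662,134,26)-W(721,134,26)))
A,B=W(366,186,30),W(441,186,30);C,D=W(360,20,30),W(443,20,30)
print("dt",A,B,np.linalg.norm(A-B),"walls",np.arctan2(*(C-A)[::-1]),np.arctan2(*(D-B)[::-1]),"near edge",np.arctan2(*(A-B)[::-1])-np.pi/2)
print("div mids",W(404,115,24),W(402,45,24))
A,B=W(75,195,26),W(172,189,26)
print("jt",A,B,np.linalg.norm(A-B),np.arctan2(*(A-B)[::-1])-np.pi/2,"div",W(97,103,20), W(125,5,26))
t=camera_info("top")
```

```text
da [419.1 100.6]
db [319.  303.4]
jar [441.3 223.4]
cup [525.9  17.4]
stand [671.1  96.4]
foot [672.5  93.9]
tin [526.5 149.9]
sjar [512.1 424.3]
cupd 31.70646621747685 mouth d 35.894289239376214
dt [538.7 247.4] [563.5 208.6] 46.04866990478659 walls 0.550493289883335 0.5260047172630229 near edge 0.5687278824171349
div mids [586.1 249. ] [618.3 269. ]
jt [436.5 397.7] [472.2 348.5] 60.787580968483994 0.6277077527379675 div [491.2 410.5] [548.9 414.8]
```

Emit:
move_arm:
  commands:
    - [[-0.8,2.0,-3.5],[0,0,0],0.6]
    - [[-0.8,2.0,-4],[0,0,0],0.6]
    - [[-0.8,2.0,-4],[0,0,0],0.6]
    - [[-0.8,2.0,-4],[0,0,0],0.6]
    - [[-0.8,2.0,-4],[0,0,0],0.6]
    - [[-0.8,2.0,-4],[0,0,0],0.6]
    - [[0,0,0],[0,0,0],0.6]
    - [[0,0,0],[0,0,0],0.6]

```text
t: 2.95
eef_pos: [441.5, 215.6, 129.8]
tcp_rot: [-3.141, 0.001, 0.571]
ft_force: [0.5, 0.1, 0.4]
opening: 0.604
grip_force: 0.0
```

Run:
```python
from h import *
c=camera_info("wrist"); im=read_camera("wrist"); s=state()
np.savez("w1.npz",K=c["K"],cam_to_world=c["cam_to_world"]); cv2.imwrite("w1.png",im)
cv2.imwrite("pics/w1.png",cv2.resize(im,(800,600),interpolation=cv2.INTER_CUBIC))
print(s["t"],s["eef_pos"],s["tcp_rot"],s["opening"])
t=camera_info("top")
print("mug rim",ray(t,413/1.5625,117/1.5625,95),"r",np.linalg.norm(ray(t,387/1.5625,117/1.5625,95)-ray(t,439/1.5625,117/1.5625,95)))
c=camera_info("side");print(ray(c,543/1.5625,258/1.5625,95))
```

```text
3.0 [442.19230167 215.44110089 130.75489736] [ 3.14113479e+00 -1.00034362e-03  5.70447625e-01] 0.5967019580513566
mug rim [753.0231688  212.31378563  95.        ] r 76.75257606502866
[746.01815707 194.7740838   95.        ]
```

View pics/w1.png

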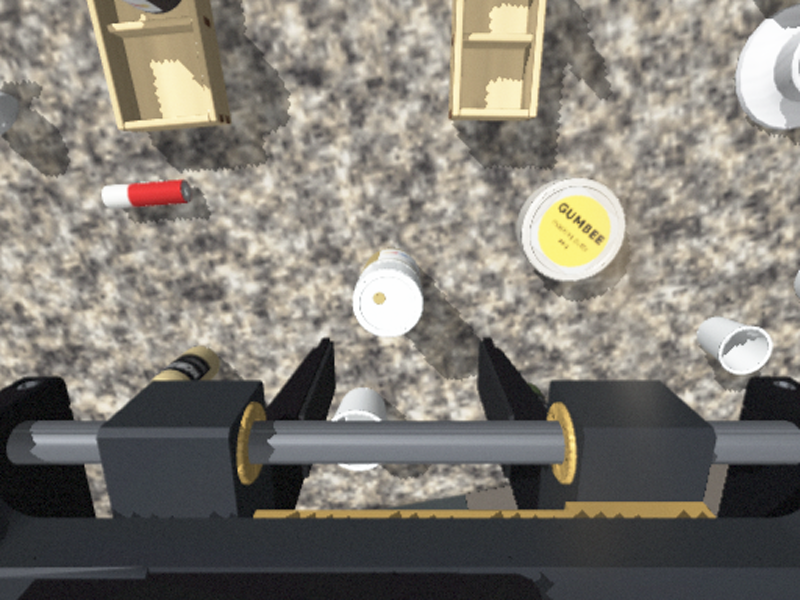

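Run:
```python
from h import *
w=np.load("w1.npz")
W=lambda x,y,z:ray(w,x/1.5625,y/1.5625,z)[:2].round(1)
ang=lambda a,b:np.arctan2(*(b-a)[::-1]).round(3)
print("jar",W(389,301,63),"cup",W(746,350,32))
A,B=W(122,131,26),W(231,123,26);D=W(213,25,26)
print("jt",A,B,np.linalg.norm(A-B),ang(B,A)-np.pi/2,ang(B,D),"div",W(110,28,20),W(203,20,20))
A,B=W(452,119,30),W(540,119,30)
print("dt",A,B,np.linalg.norm(A-B),ang(B,A)-np.pi/2,"div",W(468,40,24),W(533,39,24))
```

```text
jar [441.3 226.4] cup [525.5  18.6]
jt [434.4 398.7] [470.9 349.7] 61.10032733136542 0.6402036732051033 0.661 div [478.1 427.9] [508.5 387.7]
dt [538.3 248.2] [564.2 208. ] 47.82102048262881 0.5722036732051032 div [576.2 263.1] [595.3 234.3]
```

Emit:
move_arm:
  commands:
    - [[0,1.0,0],[0,0,0],0.6]
    - [[0,0,-3],[0,0,0],0.6]
    - [[0,0,-3],[0,0,0],0.6]
    - [[0,0,-3],[0,0,0],0.6]
    - [[0,0,-1],[0,0,0],0.6]
    - [[0,0,0],[0,0,0],0.6]
    - [[0,0,0],[0,0,0],0]
    - [[0,0,0],[0,0,0],0]
    - [[0,0,0],[0,0,0],0]
    - [[0,0,0],[0,0,0],0]

```text
t: 4.0
eef_pos: [442.0, 225.9, 30.7]
tcp_rot: [3.141, -0.002, 0.57]
ft_force: [0.4, 0.6, 8.5]
opening: 0.404
grip_force: 30.0
```

Emit:
move_arm:
  commands:
    - [[0,0,0],[0,0,0],0]
    - [[0,0,3],[0,0,0],0]
    - [[0,0,3],[0,0,0],0]
    - [[0,0,2],[0,0,0],0]
    - [[0.5,3.5,0],[0,0,1],0]
    - [[0.5,3.5,0],[0,0,1],0]
    - [[0.5,3.5,0],[0,0,1],0]
    - [[0.5,3.5,0],[0,0,1],0]
    - [[1,2.5,0],[0,0,0],0]
    - [[0,0,0],[0,0,0],0]

```text
t: 5.0
eef_pos: [471.9, 393.3, 109.9]
tcp_rot: [3.142, -0.002, 0.642]
ft_force: [-0.0, -0.7, -0.7]
opening: 0.406
grip_force: 30.0
```

Emit:
move_arm:
  commands:
    - [[0.05,-0.05,-2.5],[0,0,0],0]
    - [[0,0,-2.5],[0,0,0],0]
    - [[0,0,-1.5],[0,0,0],0]
    - [[0,0,-0.6],[0,0,0],0]
    - [[0,0,-0.2],[0,0,0],0]
    - [[0,0,0],[0,0,0],0]

```text
t: 5.6
eef_pos: [474.6, 391.4, 39.3]
tcp_rot: [3.141, -0.008, 0.639]
ft_force: [4.5, 3.9, 14.1]
opening: 0.408
grip_force: 30.0
```

Emit:
move_arm:
  commands:
    - [[0,0,0],[0,0,0],0.6]
    - [[0,0,0],[0,0,0],0.6]
    - [[0,0,0],[0,0,0],0.6]
    - [[0,0,2],[0,0,0],0.6]
    - [[0,0,4],[0,0,0],0.6]
    - [[0,0,4],[0,0,0],0.6]
    - [[-3,-2,3],[0,0,0],0.6]
    - [[-4,-2.5,0],[0,0,-2],0.6]
    - [[-4.5,-2.5,0],[0,0,-2],0.6]
    - [[-4,-2.0,0],[0,0,-0.6],0.6]

```text
t: 6.6
eef_pos: [315.9, 299.2, 166.6]
tcp_rot: [3.141, 0.001, 0.558]
ft_force: [0.7, 0.3, 0.4]
opening: 0.603
grip_force: 0.0
```

Run:
```python
from h import *
c=camera_info("wrist"); im=read_camera("wrist"); s=state()
np.savez("w2.npz",K=c["K"],cam_to_world=c["cam_to_world"]); cv2.imwrite("w2.png",im)
cv2.imwrite("pics/w2.png",cv2.resize(im,(800,600),interpolation=cv2.INTER_CUBIC))
print(s["t"],s["eef_pos"],s["tcp_rot"],s["opening"])
```

```text
6.65 [309.91126529 296.0639126  166.01112203] [3.14126237 0.00651332 0.55893345] 0.6020558561952843
```

View pics/w2.png

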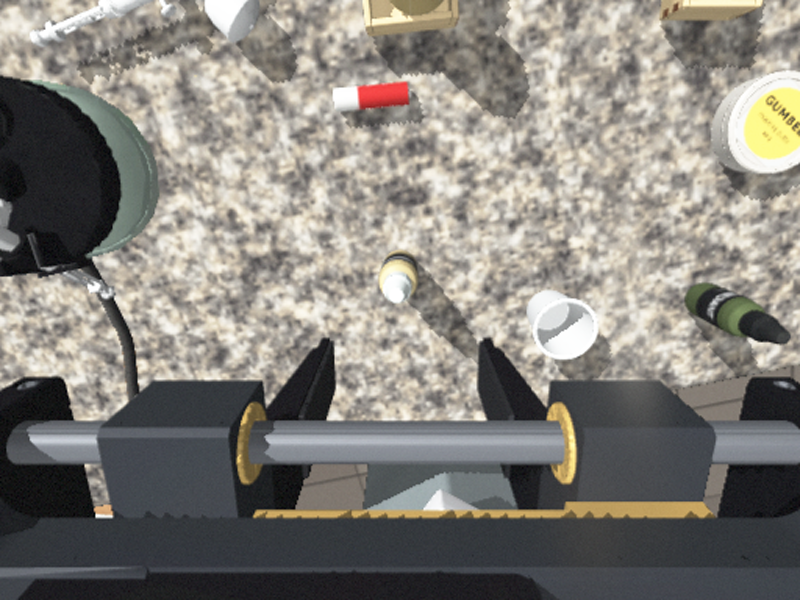

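Run:
```python
from h import *
w=np.load("w2.npz")
W=lambda x,y,z:ray(w,x/1.5625,y/1.5625,z)[:2].round(1)
print("db",W(397,290,84),"da",W(783,333,84),"da shoulder",W(748,316,56))
t=camera_info("top"); im=read_camera("top"); cv2.imwrite("top2.png",im)
print("expected px cap at floor6",proj(t,[472.5,392.5,69]), proj(t,[474,391,69]))
hsv=cv2.cvtColor(im,cv2.COLOR_BGR2HSV); m=((hsv[...,2]>150)&(hsv[...,1]<60)).astype('uint8')
m[:, :120]=0
n,l,st,ce=cv2.connectedComponentsWithStats(m[150:210,140:200])
print([(st[i].tolist(),(ce[i]+[140,150]).round(1).tolist()) for i in range(1,n) if st[i][4]>40])
print(state()["t"],state()["eef_pos"])
```

```text
db [319.4 307.5] da [415.8 104. ] da shoulder [416.1 104.9]
expected px cap at floor6 [170.69943092 186.9749172 ] [171.46650853 186.39505263]
[([7, 4, 29, 39, 573], [162.1, 172.9]), ([18, 40, 11, 20, 79], [162.4, 202.3])]
6.7 [313.35989616 298.11107071 166.58836917]
```

Emit:
move_arm:
  commands:
    - [[0.6,0.6,0],[0,0,0],0.6]
    - [[0,0,-3],[0,0,0],0.6]
    - [[0,0,-3],[0,0,0],0.6]
    - [[0,0,-3],[0,0,0],0.6]
    - [[0,0,-3],[0,0,0],0.6]
    - [[0,0,-1.5],[0,0,0],0.6]
    - [[0,0,0],[0,0,0],0.6]
    - [[0,0,0],[0,0,0],0.6]
    - [[0,0,0],[0,0,0],0.6]

```text
t: 7.6
eef_pos: [325.0, 307.4, 32.3]
tcp_rot: [3.142, -0.001, 0.56]
ft_force: [-0.1, -0.3, -0.2]
opening: 0.603
grip_force: 0.0
```

Run:
```python
from h import *
im=read_camera("wrist"); c=camera_info("wrist"); s=state(); cv2.imwrite("w3.png",im)
print(s["t"],s["eef_pos"],s["tcp_rot"],s["ft_force"])
# bottle: sand/white pixels; fixed projections
p=s["eef_pos"]; print("px of grip axis z56, z84:",proj(c,[p[0],p[1],56]),proj(c,[p[0],p[1],84]))
hsv=cv2.cvtColor(im,cv2.COLOR_BGR2HSV)
m=((hsv[...,0]>12)&(hsv[...,0]<30)&(hsv[...,1]>60)&(hsv[...,2]>90)).astype('uint8'); m[:150]=0;m[270:]=0;m[:,:205]=0;m[:,315:]=0
n,l,st,ce=cv2.connectedComponentsWithStats(m); print([(st[i].tolist()) for i in range(1,n) if st[i][4]>25])
```

```text
7.65 [324.88957693 307.33113973  32.42833307] [ 3.14157616e+00 -1.76110866e-03  5.59711596e-01] [ 0.42348823 -1.41297412  0.18547389]
px of grip axis z56, z84: [260.34933132 251.60096479] [260.54469137 281.39130994]
[[239, 212, 35, 16, 213], [233, 233, 43, 36, 614]]
```

Run:
```python
from h import *
im=cv2.imread("w3.png"); c=camera_info("wrist")
for v in range(196,300,6): print(v,[tuple(int(k) for k in im[v,u]) for u in (232,240,248,256,264,272)])
```

```text
196 [(179, 193, 204), (179, 196, 206), (201, 218, 224), (187, 202, 208), (214, 225, 230), (222, 228, 231)]
202 [(165, 177, 184), (172, 187, 199), (211, 226, 232), (190, 203, 212), (222, 232, 236), (188, 199, 203)]
208 [(183, 195, 201), (167, 177, 183), (203, 216, 221), (238, 246, 249), (220, 230, 235), (188, 205, 216)]
214 [(155, 163, 166), (193, 202, 207), (173, 222, 233), (146, 193, 210), (127, 158, 171), (195, 218, 227)]
220 [(156, 166, 176), (169, 188, 199), (90, 112, 121), (35, 36, 33), (82, 104, 113), (104, 109, 116)]
226 [(174, 196, 207), (91, 109, 118), (46, 44, 44), (103, 103, 101), (46, 45, 45), (69, 89, 98)]
232 [(182, 203, 214), (105, 102, 100), (52, 51, 52), (42, 36, 37), (95, 96, 95), (41, 39, 37)]
238 [(216, 225, 229), (88, 109, 116), (170, 223, 235), (160, 214, 225), (118, 154, 168), (68, 72, 68)]
244 [(171, 180, 190), (179, 230, 241), (205, 246, 252), (189, 239, 248), (141, 187, 205), (84, 112, 121)]
250 [(181, 190, 195), (217, 251, 254), (233, 254, 255), (197, 243, 250), (175, 229, 241), (94, 122, 133)]
256 [(156, 161, 167), (216, 250, 254), (250, 250, 248), (233, 234, 228), (169, 174, 168), (142, 188, 206)]
262 [(139, 147, 153), (244, 245, 241), (247, 247, 244), (234, 235, 229), (173, 176, 168), (119, 158, 172)]
268 [(179, 196, 205), (254, 254, 254), (255, 255, 255), (252, 252, 250), (230, 231, 225), (114, 148, 163)]
274 [(126, 120, 117), (127, 121, 117), (128, 121, 117), (127, 120, 114), (128, 123, 118), (126, 120, 116)]
280 [(179, 171, 169), (181, 174, 168), (180, 172, 168), (179, 170, 164), (178, 169, 166), (173, 166, 161)]
286 [(156, 147, 144), (157, 147, 143), (157, 148, 144), (157, 148, 144), (156, 147, 143), (158, 148, 143)]
292 [(147, 140, 135), (149, 142, 136), (148, 139, 136), (147, 142, 137), (148, 141, 134), (147, 141, 135)]
298 [(143, 155, 164), (99, 99, 103), (221, 223, 218), (222, 223, 216), (99, 104, 108), (137, 141, 145)]
```

Run:
```python
from h import *
from scipy.optimize import brentq
c=camera_info("wrist"); p=state()["eef_pos"]; f=np.array([np.cos(.56),np.sin(.56)]); print(p)
R=lambda d,z:proj(c,[p[0]+d*f[0],p[1]+d*f[1],z])
for r,z,row in [(9,56,253),(13,56,211)]: print(brentq(lambda d:R(d+r,z)[1]-row,-30,30))
print([R(d,56) for d in(-10,0,10)],[R(d,0) for d in(-10,0,10)], R(0,84))
```

```text
[324.88957693 307.33113973  32.42833307]
-9.84751278678837
10.569017260052961
[array([260.34297799, 267.85426003]), array([260.34933132, 251.60096479]), array([260.35590593, 234.78159715])] [array([260.10285384, 227.00416927]), array([260.10453863, 214.27266243]), array([260.10626729, 201.20958364])] [260.54469137 281.39130994]
```

Emit:
move_arm:
  commands:
    - [[-0.5,-0.15,0],[0,0,0],0.6]
    - [[-0.5,-0.15,0],[0,0,0],0.6]
    - [[0,0,0],[0,0,0],0.6]
    - [[0,0,0],[0,0,0],0]
    - [[0,0,0],[0,0,0],0]
    - [[0,0,0],[0,0,0],0]
    - [[0,0,0],[0,0,0],0]
    - [[0,0,0],[0,0,0],0]

```text
t: 8.45
eef_pos: [314.2, 303.8, 31.6]
tcp_rot: [3.141, 0.0, 0.56]
ft_force: [-0.6, 0.2, -0.0]
opening: 0.257
grip_force: 30.0
```

Run:
```python
from h import *
s=state(); print(s["t"],s["eef_pos"],s["ft_force"],s["opening"],s["grip_force"])
from scipy.optimize import brentq
c=camera_info("wrist"); im=read_camera("wrist"); p=s["eef_pos"];cv2.imwrite("w4.png",im)
g=im.astype(int)
for v in range(190,272,4): print(v,g[v,[245,253,260,267,275]].tolist())
t=camera_info("top"); im=read_camera("top"); cv2.imwrite("top3.png",im)
```

```text
8.45 [314.19278332 303.84539689  31.61739838] [-0.56976176  0.19470885 -0.03906882] 0.2569929234273072 30.009156914893538
190 [[146, 159, 167], [214, 226, 231], [223, 232, 236], [226, 237, 242], [200, 211, 218]]
194 [[163, 171, 178], [193, 203, 210], [233, 242, 247], [211, 224, 230], [189, 204, 216]]
198 [[174, 181, 187], [135, 145, 151], [143, 184, 200], [179, 193, 201], [199, 220, 229]]
202 [[174, 186, 193], [155, 205, 222], [136, 180, 197], [118, 155, 169], [167, 185, 195]]
206 [[157, 202, 217], [43, 39, 40], [43, 41, 42], [39, 39, 38], [87, 105, 113]]
210 [[76, 92, 96], [54, 52, 51], [116, 113, 114], [38, 34, 36], [51, 62, 67]]
214 [[44, 38, 41], [123, 122, 120], [59, 58, 59], [134, 132, 132], [42, 43, 42]]
218 [[166, 167, 163], [143, 188, 206], [142, 188, 205], [108, 143, 155], [104, 104, 104]]
222 [[140, 180, 198], [166, 221, 234], [154, 207, 224], [138, 181, 198], [60, 75, 81]]
226 [[171, 225, 237], [190, 238, 248], [186, 236, 246], [158, 212, 226], [106, 137, 150]]
230 [[190, 239, 248], [226, 253, 255], [195, 242, 250], [180, 230, 242], [114, 147, 162]]
234 [[212, 250, 253], 
[... 167 characters left out ...]
, 142, 154], [248, 248, 245], [231, 232, 226], [199, 201, 192], [144, 190, 208]]
246 [[228, 230, 224], [255, 255, 254], [254, 254, 253], [243, 245, 241], [126, 136, 134]]
250 [[248, 248, 244], [254, 254, 254], [250, 250, 247], [247, 248, 244], [132, 134, 129]]
254 [[255, 255, 254], [254, 254, 253], [249, 250, 247], [219, 219, 210], [167, 168, 161]]
258 [[253, 254, 253], [253, 254, 253], [249, 250, 246], [209, 211, 202], [154, 155, 148]]
262 [[176, 178, 170], [254, 254, 253], [249, 250, 247], [199, 201, 192], [160, 160, 154]]
266 [[184, 188, 183], [253, 254, 252], [254, 254, 253], [184, 184, 177], [126, 137, 141]]
270 [[100, 98, 93], [101, 96, 92], [101, 95, 91], [101, 95, 92], [103, 99, 96]]
```

Emit:
move_arm:
  commands:
    - [[0,0,3],[0,0,0],0]
    - [[0,0,3],[0,0,0],0]
    - [[3.5,-0.5,2],[0,0,0],0]
    - [[4,-0.6,0],[0,0,0],0]
    - [[4,-0.6,0],[0,0,0],0]
    - [[4,-0.6,0],[0,0,0],0]
    - [[4,-0.6,0],[0,0,0],0]
    - [[4,-0.6,0],[0,0,0],0]
    - [[4,-0.6,0],[0,0,0],0]
    - [[1.2,-0.35,0],[0,0,0],0]

```text
t: 9.55
eef_pos: [604.2, 258.4, 111.1]
tcp_rot: [3.141, -0.001, 0.558]
ft_force: [-1.0, 0.0, -0.4]
opening: 0.256
grip_force: 30.0
```

Emit:
move_arm:
  commands:
    - [[0,0,0],[0,0,0],0]
    - [[0,0,0],[0,0,0],0]
    - [[0,0,0],[0,0,0],0]

```text
t: 9.85
eef_pos: [599.7, 259.8, 111.7]
tcp_rot: [-3.141, 0.001, 0.561]
ft_force: [-0.0, 0.2, -0.4]
opening: 0.256
grip_force: 30.0
```

Run:
```python
from h import *
t=camera_info("top"); im=read_camera("top"); cv2.imwrite("top4.png",im)
a=cv2.imread("top3.png")
cv2.imwrite("pics/pair.png",np.hstack([cv2.resize(x[110:220,135:270][:,:133],None,fx=3,fy=3,interpolation=cv2.INTER_CUBIC) for x in (a,im)]))
print(state()["eef_pos"])
```

```text
[599.94607733 259.87036732 111.89515661]
```

View pics/pair.png

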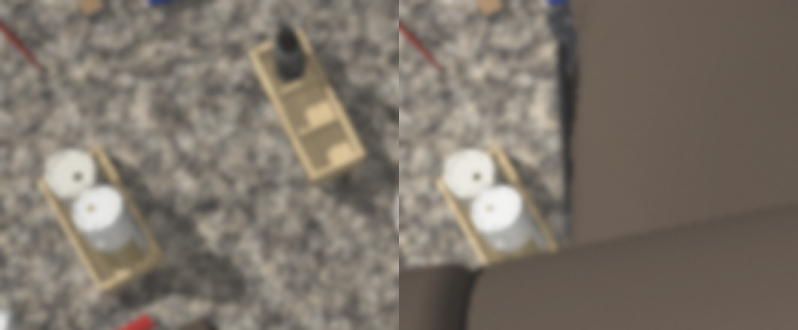

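Run:
```python
from h import *
t=camera_info("top")
for n,x,y in [("jar",98,207),("stored",70,174)]: print(n,[ray(t,135+x/3,110+y/3,z).round(0) for z in (63,69,80,90)])
# tray corners z26 (pair pic): near-left, near-right, far-right, far-left
print([ray(t,135+x/3,110+y/3,26).round(1)[:2] for x,y in [(102,291),(161,259),(103,149),(40,184)]])
print([ray(t,135+x/3,110+y/3,30).round(1)[:2] for x,y in [(314,181),(364,157),(250,49)]])
for x,y in [(110,248),(125,240)]: print("jar bottom?",ray(t,135+x/3,110+y/3,6).round(1))
```

```text
jar [array([491., 403.,  63.]), array([490., 402.,  69.]), array([487., 399.,  80.]), array([485., 397.,  90.])]
stored [array([514., 428.,  63.]), array([513., 427.,  69.]), array([510., 424.,  80.]), array([508., 421.,  90.])]
[array([433.3, 399. ]), array([463.3, 357.2]), array([546.2, 415.6]), array([512.4, 460.5])]
[array([537.7, 246. ]), array([561.5, 209. ]), array([641. , 309.8])]
jar bottom? [471.2 402.4   6. ]
jar bottom? [478.9 391.5   6. ]
```

The jar's cap reads about 20 mm too far towards the stored jar, so it is probably leaning. I'll place dropper b first, then inspect the jar.

Emit:
move_arm:
  commands:
    - [[0,0,-1.5],[0,0,0],0]
    - [[0,0,-1.5],[0,0,0],0]
    - [[0,0,-1],[0,0,0],0]
    - [[0,0,-0.7],[0,0,0],0]
    - [[0,0,0],[0,0,0],0]
    - [[0,0,0],[0,0,0],0]

```text
t: 10.5
eef_pos: [601.3, 259.4, 64.6]
tcp_rot: [3.142, 0.0, 0.56]
ft_force: [0.3, -0.3, 0.4]
opening: 0.261
grip_force: 30.0
```

Emit:
move_arm:
  commands:
    - [[0,0,-0.5],[0,0,0],0]
    - [[0,0,-0.5],[0,0,0],0]
    - [[0,0,-0.5],[0,0,0],0]
    - [[0,0,-0.4],[0,0,0],0]
    - [[0,0,-0.3],[0,0,0],0]
    - [[0,0,0],[0,0,0],0]
    - [[0,0,0],[0,0,0],0]

```text
t: 11.2
eef_pos: [601.2, 259.4, 42.6]
tcp_rot: [3.142, 0.0, 0.56]
ft_force: [-0.1, 0.2, 0.6]
opening: 0.259
grip_force: 30.0
```

Emit:
move_arm:
  commands:
    - [[0,0,-0.2],[0,0,0],0]
    - [[0,0,-0.2],[0,0,0],0]
    - [[0,0,0],[0,0,0],0]
    - [[0,0,0],[0,0,0],0]

```text
t: 11.6
eef_pos: [601.2, 259.3, 38.6]
tcp_rot: [3.142, 0.0, 0.56]
ft_force: [0.1, 0.6, -1.3]
opening: 0.253
grip_force: 30.0
```

Emit:
move_arm:
  commands:
    - [[0,0,0],[0,0,0],0.35]
    - [[0,0,0],[0,0,0],0.45]
    - [[0,0,0],[0,0,0],0.45]
    - [[0,0,0],[0,0,0],0.45]
    - [[0,0,1],[0,0,0],0.45]
    - [[0,0,2.5],[0,0,0],0.5]
    - [[0,0,4],[0,0,0],0.6]
    - [[0,0,4],[0,0,0],0.6]
    - [[-4,-2,3],[0,0,0],0.6]
    - [[-4,-2,3],[0,0,0],0.6]

```text
t: 12.6
eef_pos: [526.0, 221.8, 211.0]
tcp_rot: [3.141, -0.001, 0.56]
ft_force: [0.8, 0.0, 0.6]
opening: 0.599
grip_force: 0.0
```

Emit:
move_arm:
  commands:
    - [[-4,2,2],[0,0,1],0.6]
    - [[-4,3,2],[0,0,1],0.6]
    - [[-4,3,2],[0,0,1],0.6]
    - [[0,3,2],[0,0,1],0.6]
    - [[0,0,0],[0,0,0],0.6]
    - [[0,0,0],[0,0,0],0.6]
    - [[0,0,0],[0,0,0],0.6]

```text
t: 13.3
eef_pos: [412.5, 327.2, 286.0]
tcp_rot: [3.141, 0.001, 0.629]
ft_force: [-0.1, -0.3, 0.2]
opening: 0.599
grip_force: 0.0
```

Run:
```python
from h import *
s=state();print(s["t"],s["eef_pos"],s["tcp_rot"])
c=camera_info("wrist"); im=read_camera("wrist"); sd=read_camera("side"); tp=read_camera("top")
np.savez("w5.npz",K=c["K"],cam_to_world=c["cam_to_world"])
for n,i in (("w5",im),("side5",sd),("top5",tp)): cv2.imwrite(n+".png",i)
print([proj(c,p).round(0) for p in ([489,408,26],[600,259,26])],[proj(camera_info("side"),p).round(0) for p in ([489,408,26],[600,259,26])])
print("wrist bright jar px?",im.shape)
```

```text
13.3 [412.49968381 327.15105482 286.03276732] [3.14146040e+00 1.13276598e-03 6.28890654e-01]
[array([245.,  77.]), array([382.,  76.])] [array([218., 161.]), array([275., 185.])]
wrist bright jar px? (384, 512, 3)
```

Run:
```python
import cv2,numpy as np
w,s,t=[cv2.imread(n+".png") for n in("w5","side5","top5")]
r=lambda a,f:cv2.resize(a,None,fx=f,fy=f,interpolation=cv2.INTER_CUBIC)
a=np.hstack([r(w[20:130,195:295],4),r(s[125:235,190:290],4)])
b=np.hstack([r(w[40:120,340:440],2),r(t[105:145,290:340],4),r(t[165:205,310:360],4),r(t[205:245,265:315],4)])
cv2.imwrite("pics/comp.png",np.vstack([a,b])); print(a.shape,b.shape)
```

```text
(440, 800, 3) (160, 800, 3)
```

View pics/comp.png

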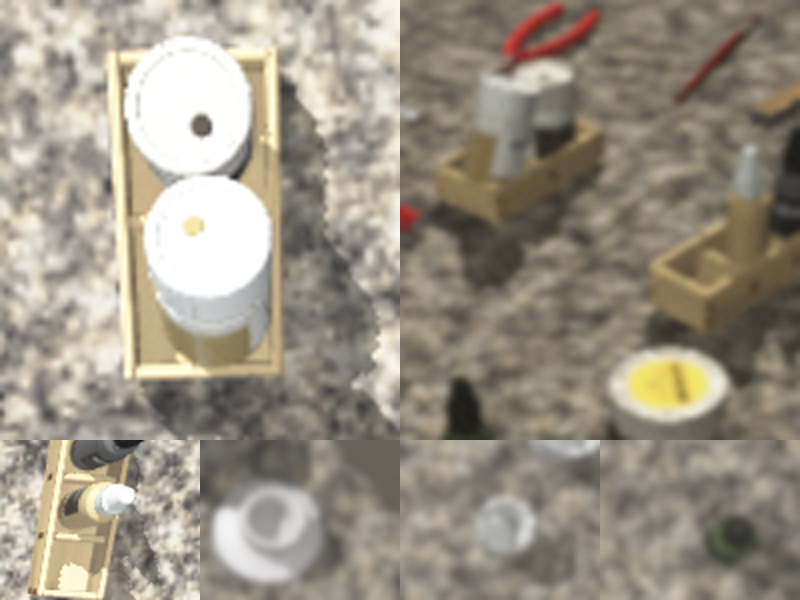

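Run:
```python
from h import *
w=np.load("w5.npz"); t=camera_info("top")
W=lambda x,y,z:ray(w,195+x/4,20+y/4,z)[:2].round(1)
C=[W(*p,26) for p in [(110,52),(127,378),(283,375),(280,50)]]; print("jt corners",C,np.mean(C,0),"div",W(128,222,20),W(276,215,20))
C=np.array(C); d=C[0]-C[1]; print([np.linalg.norm(C[i]-C[(i+1)%4]) for i in range(4)],np.arctan2(*(C[0]-C[1])[::-1]),np.arctan2(*(C[3]-C[2])[::-1]))
for z in (63,69,76,83): print(z,"wrist cap",W(208,236,z),"top",ray(t,135+98/3,110+207/3,z)[:2].round(1))
print("stored",W(189,110,69))
print("base near edge",[W(210,362,z) for z in (6,16,26)])
T=lambda x,y,u,v,z:ray(t,u+x/4,v+y/4,z)[:2].round(1)
print("stand",T(275-200,517-440,290,105,26),"foot",T(268-200,532-440,290,105,3),"cup",T(506-400,524-440,310,165,32),"da tip",T(738-600,532-440,265,205,84))
```

```text
jt corners [array([516.5, 462.8]), array([434.2, 400.1]), array([467.2, 356.5]), array([549.6, 418.3])] [491.875 409.425] div [476.9 429.5] [508.6 389.7]
[np.float64(103.4629402249907), np.float64(54.68052669826802), np.float64(103.00000000000003), np.float64(55.46043634880636)] 0.6510401115232074 0.6435011087932843
63 wrist cap [488.  401.6] top [491.1 403.5]
69 wrist cap [487.9 401.2] top [489.8 402. ]
76 wrist cap [487.7 400.7] top [488.4 400.4]
83 wrist cap [487.4 400.2] top [486.9 398.7]
stored [513.3 426.2]
base near edge [array([454.8, 380. ]), array([455.3, 379.8]), array([455.8, 379.7])]
stand [672.2  92.7] foot [671.3  93.5] cup [524.7  17. ] da tip [411.  100.8]
```

The composite shows dropper b standing upright in the middle cell. The jar is wedged with its near base edge on the near wall, leaning about 0.33 rad towards the stored jar. I'll re-grip it, turn the tool to right it, and set it down again.

Emit:
move_arm:
  commands:
    - [[1.8,1.8,-4],[0,0,1],0.6]
    - [[1.8,1.8,-4],[0,0,0],0.6]
    - [[1.8,1.8,-4],[0,0,0],0.6]
    - [[1.8,1.7,-3.6],[0,0,0],0.6]
    - [[0,0,0],[0,0,0],0.6]
    - [[0,0,0],[0,0,0],0.6]
    - [[0,0,0],[0,0,0],0.6]

```text
t: 14.15
eef_pos: [484.7, 398.5, 132.0]
tcp_rot: [3.141, -0.001, 0.647]
ft_force: [-0.9, -0.2, 0.2]
opening: 0.597
grip_force: 0.0
```

Emit:
move_arm:
  commands:
    - [[0,0,-2.5],[0,0,0],0.6]
    - [[0,0,-2.5],[0,0,0],0.6]
    - [[0,0,-2],[0,0,0],0.6]
    - [[0,0,-1],[0,0,0],0.6]
    - [[0,0,-0.5],[0,0,0],0.6]
    - [[0,0,0],[0,0,0],0.6]
    - [[0,0,0],[0,0,0],0.6]

```text
t: 14.85
eef_pos: [485.0, 399.2, 46.8]
tcp_rot: [3.141, -0.002, 0.647]
ft_force: [-0.4, -0.0, 0.3]
opening: 0.6
grip_force: 0.0
```

Emit:
move_arm:
  commands:
    - [[0,0,0],[0,0,0],0]
    - [[0,0,0],[0,0,0],0]
    - [[0,0,0],[0,0,0],0]
    - [[0,0,0],[0,0,0],0]

```text
t: 15.25
eef_pos: [484.7, 399.0, 45.8]
tcp_rot: [3.141, -0.0, 0.647]
ft_force: [0.4, -0.2, 2.1]
opening: 0.407
grip_force: 30.0
```

Emit:
move_arm:
  commands:
    - [[0,0,1],[0,0,0],0]
    - [[0,0,2],[0,0,0],0]
    - [[0,0,2],[0,0,0],0]
    - [[0,0,1],[0,0,0],0]
    - [[0,0,0],[0,0,0],0]
    - [[0,0,0],[0,0,0],0]

```text
t: 15.85
eef_pos: [484.4, 398.8, 105.2]
tcp_rot: [3.142, 0.0, 0.647]
ft_force: [0.1, 0.4, -0.0]
opening: 0.405
grip_force: 30.0
```

Emit:
move_arm:
  commands:
    - [[-0.25,0,0.3],[3.8,-5.0,0],0]
    - [[-0.25,0,0.3],[3.8,-5.0,0],0]
    - [[-0.25,0,0],[3.8,-5.0,0],0]
    - [[0,0,0],[0,0,0],0]
    - [[0,0,0],[0,0,0],0]
    - [[0,0,0],[0,0,0],0]

```text
t: 16.45
eef_pos: [477.8, 399.3, 111.3]
tcp_rot: [-3.141, -0.327, 0.647]
ft_force: [0.8, 0.7, -0.4]
opening: 0.404
grip_force: 30.0
```

Run:
```python
from h import *
from scipy.spatial.transform import Rotation as Ro
s=state();c=camera_info("wrist");im=read_camera("wrist");sd=read_camera("side");cv2.imwrite("w6.png",im);cv2.imwrite("side6.png",sd);cv2.imwrite("top6.png",read_camera("top"))
R=Ro.from_euler("xyz",s["tcp_rot"]).as_matrix(); G=s["eef_pos"]-19*R[:,2]
print(s["t"],s["eef_pos"],R.round(2).tolist(),"G",G)
f=np.array([.798,.603,0]);
# side view: mask the white jar against scene; jar px hypotheses
C=camera_info("side")
for th in (-.2,0,.2):
    a=f*np.sin(th)+np.array([0,0,np.cos(th)])
    print(th,"side top/base",proj(C,G+12*a).round(1),proj(C,G-51*a).round(1),"wrist top",proj(c,G+12*a).round(1),"near base edge",proj(c,G-51*a-19*(f*np.cos(th)-np.array([0,0,np.sin(th)]))).round(1))
h=cv2.cvtColor(sd,cv2.COLOR_BGR2HSV)
for v in range(100,185,4): print(v,"".join("#" if (h[v,u,2]>140 and h[v,u,1]<45) else ("o" if h[v,u,1]>80 and 8<h[v,u,0]<30 else ("k" if h[v,u,2]<60 else ".")) for u in range(185,260)))
```

```text
16.45 [477.80027068 399.33963901 111.29984711] [[0.76, 0.6, 0.26], [0.57, -0.8, 0.19], [0.32, -0.0, -0.95]] G [472.94076551 395.64743458 129.29298013]
-0.2 side top/base [208.6 123.6] [213.9 144.5] wrist top [260.3 255.6] near base edge [260.1 247.7]
0 side top/base [209.2 123.2] [211.2 146.4] wrist top [260.3 251.1] near base edge [260.1 262.8]
0.2 side top/base [209.9 122.9] [208.3 147.5] wrist top [260.3 246.4] near base edge [260.1 278.1]
100 kkkkkkkkkkkkkkkkkkkk.....kkkoooookkkkkkkkkkkkkkkkkkoooooooooooooooo.kkkkkk.
104 ooookkkkkkkkkkkkkkkkkkkkkkkkkkkkkkkkkkkkkkkkkkkkkkkooooooooooo......kkkkkkk
108 oo..kkkkkkkkkkkkkkkkkkkkkkkkkkkkkkkkkkkkkkkkkkkkkkkk.......##.......kkkkkko
112 koo.....kkkkkkkkkkkkkkookkkkkkkkkkkkkkkkkkkkkkkkooooooo..###........kkkkk..
116 #.........kkkkkkkkkooo....kkkkkkkkkkkkkkkkkkk..#...........................
120 ............kkkkkkkkk...kkkkkkkkkkkkkkkkk.....................#.#.........#
124 .###.........kkk..#######..kkkkkkkkkk.........................##........#.#
128 ..................#######..kkkkkkkkk.o........................##.....#.....
132 ###..#...
[... 406 characters left out ...]
.....###............#####...................................
156 ................#..............oo.####..........ooooo............#####.....
160 ....####.........##......ooooooooo...#..kkkkkkooooooooo.....#####..........
164 ...................ooooooooooooooooo....ooooooooooooooo.....##....#.#####..
168 ..............oooooooooooooooooooooooooooooooooooo...............#######...
172 ..........#....oooooooooooooooooooooooooooo...................#####........
176 ..................oooooooooooooooooo.............................######....
180 .....................kkk...ooo......................###.#..............####
184 ................#..............................................###.........
```

Emit:
move_arm:
  commands:
    - [[-0.3,-0.2,-1.5],[0,0,0],0]
    - [[0,0,-1.5],[0,0,0],0]
    - [[0,0,-1.5],[0,0,0],0]
    - [[0,0,-0.5],[0,0,0],0]
    - [[0,0,0],[0,0,0],0]
    - [[0,0,0],[0,0,0],0]

```text
t: 17.2
eef_pos: [474.4, 397.1, 61.9]
tcp_rot: [-3.141, -0.329, 0.647]
ft_force: [-0.2, 0.4, 0.0]
opening: 0.408
grip_force: 30.0
```

Emit:
move_arm:
  commands:
    - [[0,0,-0.4],[0,0,0],0]
    - [[0,0,-0.4],[0,0,0],0]
    - [[0,0,-0.4],[0,0,0],0]
    - [[0,0,-0.3],[0,0,0],0]
    - [[0,0,0],[0,0,0],0]
    - [[0,0,0],[0,0,0],0]

```text
t: 17.8
eef_pos: [476.9, 398.7, 49.2]
tcp_rot: [-3.141, -0.338, 0.647]
ft_force: [3.4, 3.6, 14.8]
opening: 0.408
grip_force: 30.0
```

Emit:
move_arm:
  commands:
    - [[0,0,1],[0,0,0],0]
    - [[0,0,1.5],[0,0,0],0]
    - [[0,0,1.5],[0,0,0],0]
    - [[0,0,2],[0,0,0],0]
    - [[0,0,0],[0,0,0],0]
    - [[0,0,0],[0,0,0],0]

```text
t: 18.4
eef_pos: [473.9, 396.8, 106.5]
tcp_rot: [-3.141, -0.329, 0.647]
ft_force: [0.5, -0.3, -0.3]
opening: 0.407
grip_force: 30.0
```

Run:
```python
from h import *
from scipy.spatial.transform import Rotation as Ro
s=state();c=camera_info("wrist");im=read_camera("wrist");sd=read_camera("side");cv2.imwrite("w7.png",im)
R=Ro.from_euler("xyz",s["tcp_rot"]).as_matrix(); G=s["eef_pos"]-19*R[:,2]
print(s["t"],s["eef_pos"],"G",G); C=camera_info("side"); f=np.array([.798,.603,0])
for th in (-.2,0,.2,.4):
    a=f*np.sin(th)+np.array([0,0,np.cos(th)])
    print(th,"side top/base",proj(C,G+12*a).round(1),proj(C,G-51*a).round(1),"near base edge",proj(c,G-51*a-19*(f*np.cos(th)-np.array([0,0,np.sin(th)]))).round(1))
def show(i,r0,r1,c0,c1,st):
    h=cv2.cvtColor(i,cv2.COLOR_BGR2HSV)
    for v in range(r0,r1,st): print(v,"".join("#" if (h[v,u,2]>140 and h[v,u,1]<45) else ("o" if h[v,u,1]>80 and 8<h[v,u,0]<30 else ("k" if h[v,u,2]<60 else ".")) for u in range(c0,c1)))
show(sd,118,180,190,260,2)
print("wrist");show(im,180,272,205,315,4)
```

```text
18.4 [473.89646187 396.80580967 106.54697005] G [469.00821373 393.09284016 124.52804031]
-0.2 side top/base [207.3 126. ] [212.7 146.8] near base edge [260.1 247.8]
0 side top/base [207.9 125.6] [209.9 148.7] near base edge [260.1 263. ]
0.2 side top/base [208.6 125.4] [207.  149.9] near base edge [260.1 278.2]
0.4 side top/base [209.3 125.3] [204.2 150.3] near base edge [260.2 293.4]
118 ...kkkkkkkkkkooo..kkkkkkkkkkkkkkkkkkkkk.................#.#..........#
120 ....kkkkkkkkkooo....kkkkkkkkkkkkkkkkk...................####.........#
122 .....kkkkkkkkkoo.kkkkkkkkkkkkkkkkkk..............#........##.#........
124 ......kkkkk...####.kkkkkkkkkkkkkk.......................#..#.......###
126 .#.....kkkk.######.kkkkkkkkkkkk................................##.....
128 ........kk..######..kkkkkkkkk...o........................##....##.....
130 .........k..#######..kkkkkkkk.............................###.####....
132 ..........k..#######..kkkkkkk............o......................##....
134 ............########..kkkkkkkk..o................................##...
136 ............#########..kkkkkkko..
[... 3563 characters left out ...]
kkkkkkkkkk
248 kkkkkkkkkkkkkkkkkk##########################################################################.kkkkkkkkkkkkkkkkk
252 kkkkkkkkkkkkkkkkk..#########################################################################.kkkkkkkkkkkkkkkkk
256 kkkkkkkkkkkkkkkkkkk.#######################################################################.kkkkkkkkkkkkkkkkkk
260 kkkkkkkkkkkkkkkkkkk.######################################################################.kkkkkkkkkkkkkkkkkkk
264 kkkkkkkkkkkkkkkkkkkkk.##################################################################.kkkkkkkkkkkkkkkkkkkkk
268 kkkkkkkkkkkkkkkkkkkk....##############################################################....kkkkkkkkkkkkkkkkkkkk
```

Emit:
move_arm:
  commands:
    - [[0.4,0.3,0],[4.2,-5.6,0],0]
    - [[0,0,-1],[0,0,0],0]
    - [[0,0,-1],[0,0,0],0]
    - [[0,0,-1],[0,0,0],0]
    - [[0,0,-0.6],[0,0,0],0]
    - [[0,0,0],[0,0,0],0]
    - [[0,0,0],[0,0,0],0]

```text
t: 19.2
eef_pos: [477.9, 400.0, 69.7]
tcp_rot: [-3.14, -0.448, 0.647]
ft_force: [0.7, 0.9, 0.6]
opening: 0.405
grip_force: 30.0
```

```bash
cat >> h.py <<'E'
def show(i,r0,r1,c0,c1,st):
    h=cv2.cvtColor(i,cv2.COLOR_BGR2HSV)
    for v in range(r0,r1,st): print(v,"".join("#" if (h[v,u,2]>140 and h[v,u,1]<45) else ("o" if h[v,u,1]>80 and 8<h[v,u,0]<30 else ("k" if h[v,u,2]<60 else ".")) for u in range(c0,c1)))
E
python3 - <<'E'
from h import *
from scipy.spatial.transform import Rotation as Ro
s=state();sd=read_camera("side")
R=Ro.from_euler("xyz",s["tcp_rot"]).as_matrix(); G=s["eef_pos"]-19*R[:,2]
print(s["t"],s["eef_pos"],s["ft_force"],"G",G); C=camera_info("side"); f=np.array([.798,.603,0])
d=G-[491.9,409.4,0]; print("tx,ty",d@f,d@[-.603,.798,0])
for th in (-.2,0,.2,.4):
    a=f*np.sin(th)+np.array([0,0,np.cos(th)])
    print(th,"side top/base",proj(C,G+12*a).round(1),proj(C,G-51*a).round(1))
show(sd,130,185,190,260,2)
E
```

```text
19.2 [477.92853463 399.966433    69.70918697] [0.711896   0.90113884 0.57575944] G [471.36884511 394.98504649  86.83099359]
tx,ty -25.0760785710648 0.8771534964471884
-0.2 side top/base [209.3 139.6] [214.5 159.4]
0 side top/base [210.  139.2] [211.8 161.3]
0.2 side top/base [210.6 138.9] [209.  162.5]
0.4 side top/base [211.3 138.8] [206.2 163. ]
130 kkkkkkkkkkkkkkkkkkkkkkkkkkkkkkkkkkkkkkkkkkk................#.#####....
132 ....kkkkkkkkkkkkkkkkkkkkkkkkkkkkkkkkkkkk........o...............##....
134 .....kkkkkkkkkkokkkkkkkkkkkkkkkkkkkkkkk..............#............#...
136 ......kkkkkkkooo.kkkkkkkkkkkkkkkkkkkkk...........#....................
138 .......kkkkkkooo...kkkkkkkkkkkkkkkkk.........###.............##.......
140 .........kkkkkoo.....kkkkkkkkkkkkk.#######............................
142 ..........kkk....##..kkkkkkkkkkk.###########....##.....####...........
144 ...........kk..#####..kkkkkkkkk.############...#......................
146 ...............######..kkkkkkkk..########......##.................#...
148 ...............#######..kkkkkkkk...............#####..................

[... 649 characters left out ...]
oo........###...###.#....
168 .........oooooooooooooooooooooooooooooooooooo...............######...#
170 .........oooooooooooooooooooooooooooooooo.................####........
172 .........ooooooooooooooooooooooooooooo...................#####........
174 ..........oooooooooooooooooooooooooo.........................#........
176 .............oooooooooooooooooo.............................######....
178 .........kk.......oooooooooo...................###...............#####
180 ...............kkkk...ooo.....................######..............####
182 ..................................................................####
184 ...........#..............................................##........##
```

Emit:
move_arm:
  commands:
    - [[0,0,-0.4],[0,0,0],0]
    - [[0,0,-0.4],[0,0,0],0]
    - [[0,0,-0.3],[0,0,0],0]
    - [[0,0,0],[0,0,0],0]
    - [[0,0,0],[0,0,0],0]

```text
t: 19.75
eef_pos: [478.1, 399.9, 59.5]
tcp_rot: [-3.141, -0.451, 0.647]
ft_force: [0.1, 0.7, -0.0]
opening: 0.405
grip_force: 30.0
```

Emit:
move_arm:
  commands:
    - [[0,0,-0.4],[0,0,0],0]
    - [[0,0,-0.3],[0,0,0],0]
    - [[0,0,0],[0,0,0],0]
    - [[0,0,0],[0,0,0],0]

```text
t: 20.15
eef_pos: [478.2, 400.0, 52.7]
tcp_rot: [-3.141, -0.451, 0.647]
ft_force: [-0.9, -0.5, -0.2]
opening: 0.404
grip_force: 30.0
```

Emit:
move_arm:
  commands:
    - [[0,0,-0.4],[0,0,0],0]
    - [[0,0,-0.3],[0,0,0],0]
    - [[0,0,0],[0,0,0],0]
    - [[0,0,0],[0,0,0],0]

```text
t: 20.55
eef_pos: [479.3, 400.4, 47.4]
tcp_rot: [-3.14, -0.448, 0.647]
ft_force: [-0.2, 0.3, 0.2]
opening: 0.406
grip_force: 30.0
```

Emit:
move_arm:
  commands:
    - [[0,0,-0.3],[0,0,0],0]
    - [[0,0,-0.1],[0,0,0],0]
    - [[0,0,0],[0,0,0],0]
    - [[0,0,0],[0,0,0],0]

```text
t: 20.95
eef_pos: [480.1, 400.7, 44.5]
tcp_rot: [-3.138, -0.445, 0.647]
ft_force: [-0.1, 1.0, 0.1]
opening: 0.406
grip_force: 30.0
```

Run:
```python
from h import *
s=state()
for k in ("joints","qvel","tau","ft_force","moment","eef_pos"): print(k,np.round(s[k],3))
```

```text
joints [0.575 0.629 2.013 0.552 0.065 0.955]
qvel [ 0.001 -0.002 -0.     0.    -0.     0.   ]
tau [-1.7000e-02 -5.7567e+01 -1.3388e+01  8.9000e-02 -1.1180e+00 -3.0000e-03]
ft_force [-0.144  0.991  0.13 ]
moment [-0.242  0.186 -0.013]
eef_pos [480.065 400.701  44.472]
```

Joint 5 is at its lower limit because of the tilt. The jar base is already about 4 mm above the cell floor, inside the walls, so I'll release it here.

Emit:
move_arm:
  commands:
    - [[0,0,0.1],[0,0,0],0.45]
    - [[0,0,0],[0,0,0],0.5]
    - [[0,0,0],[0,0,0],0.65]
    - [[0,0,0],[0,0,0],0.65]
    - [[0,0,2],[0,0,0],0.65]
    - [[0,0,4],[0,0,0],0.65]
    - [[0,0,4],[0,0,0],0.65]
    - [[0,0,4],[0,0,0],0.65]
    - [[0,0,0],[0,0,0],0.65]

```text
t: 21.85
eef_pos: [481.6, 401.8, 191.2]
tcp_rot: [-3.139, -0.454, 0.647]
ft_force: [-0.3, 0.3, -0.4]
opening: 0.652
grip_force: 0.0
```

Emit:
move_arm:
  commands:
    - [[-2,-2,3],[-4,5.3,0],0.65]
    - [[-2,-2,3],[-4,5.3,0],0.65]
    - [[-2,-2,3],[-4,5.3,0],0.65]
    - [[-2,-2,3],[-3.6,4.7,0],0.65]
    - [[0,0,0],[0,0,0],0.65]
    - [[0,0,0],[0,0,0],0.65]
    - [[0,0,0],[0,0,0],0.65]

```text
t: 22.55
eef_pos: [400.0, 320.8, 304.0]
tcp_rot: [-3.138, 0.007, 0.647]
ft_force: [0.5, 0.0, 0.1]
opening: 0.648
grip_force: 0.0
```

Run:
```python
from h import *
s=state();c=camera_info("wrist");im=read_camera("wrist"); cv2.imwrite("w8.png",im)
np.savez("w8.npz",K=c["K"],cam_to_world=c["cam_to_world"])
sd=read_camera("side");cv2.imwrite("side8.png",sd);cv2.imwrite("top8.png",read_camera("top"))
print(s["t"],s["eef_pos"],s["tcp_rot"])
f=np.array([.798,.603,0]);B=np.array([491.9,409.4,0])-25*f
print("upright cap px",proj(c,B+[0,0,69]),"stored",proj(c,B+50*f+[0,0,69]),"near corners",proj(c,[434.2,400.1,26]),proj(c,[467.2,356.5,26]))
u,v=proj(c,B+[0,0,69]).astype(int)
show(im,max(0,v-75),v+60,u-60,u+60,4)
print("side");show(sd,128,182,190,250,2)
```

```text
22.55 [399.98551485 320.80661183 304.0311635 ] [-3.13849033  0.00662393  0.64712492]
upright cap px [248.40976511  81.20752433] stored [247.97150662  38.16121315] near corners [230.80534722 102.46828783] [268.66613885 102.43966891]
6 ########################################################################################################################
10 ###########################..##############...##################....##################..################################
14 ..######################################################################################################################
18 ##################.####################################################################################################.
22 ##########.#....#######################.........#####################.#######.#..#############.#########################
26 ##########..#...##############.########......o.#########################..o.o.##..######################################
30 #############################...########..o..#############################....#.....#############.######################
3
[... 4416 characters left out ...]
.....#########...........kkkkkk.oooooooo......####
162 .................#######...........kkkkooooooooooo..........
164 .............ooo...................ooooooooooooooo.....#....
166 ..........ooooooooooo..#........ooooooooooooooo.........#...
168 .........ooooooooooooo.........ooooooooooooo................
170 .........ooooooooooooo.......oooooooooooo...................
172 .........oooooooooooooo..ooooooooooooo....................##
174 ...........oooooooooooooooooooooooo.........................
176 ..............oooooooooooooooooo............................
178 .........kkk......ooooooooooo....................#.#........
180 ...............kkkkk...oo......................###..........
```

The jar cap is centred where expected and clear of the stored jar. Next is dropper a.

Emit:
move_arm:
  commands:
    - [[0.2,-4,-2],[0,0,-1],0.6]
    - [[0.2,-4,-2],[0,0,-1],0.6]
    - [[0.2,-4,-3],[0,0,-1],0.6]
    - [[0.2,-4,-3],[0,0,-1],0.6]
    - [[0.2,-4,-3],[0,0,-1],0.6]
    - [[0.2,-2,-3],[0,0,0],0.6]
    - [[0,0,0],[0,0,0],0.6]
    - [[0,0,0],[0,0,0],0.6]
    - [[0,0,0],[0,0,0],0.6]

```text
t: 23.6
eef_pos: [412.6, 101.7, 146.5]
tcp_rot: [-3.139, 0.004, 0.561]
ft_force: [0.3, 0.3, -0.8]
opening: 0.599
grip_force: 0.0
```

Run:
```python
from h import *
s=state();c=camera_info("wrist");im=read_camera("wrist");cv2.imwrite("w9.png",im)
print(s["t"],s["eef_pos"],s["tcp_rot"])
for z in (84,56,0): print(z,proj(c,[412.5,101,z]))
g=cv2.cvtColor(im,cv2.COLOR_BGR2GRAY)
m=(g<70).astype('uint8'); m[225:]=0
n,l,st,ce=cv2.connectedComponentsWithStats(m)
print([(st[i].tolist(),ce[i].round().tolist()) for i in range(1,n) if st[i][4]>60])
u,v=proj(c,[412.5,101,60]).astype(int)
for r in range(v-60,v+70,4): print(r,"".join("k" if g[r,q]<70 else "." for q in range(u-45,u+45)))
```

```text
23.6 [412.6381253  101.6934456  146.48230931] [-3.13947069  0.00442065  0.56061991]
84 [260.79508319 201.12659516]
56 [260.71969414 191.10579626]
0 [260.60622713 176.0236308 ]
[([253, 167, 26, 37, 409], [265.0, 187.0]), ([199, 216, 15, 9, 81], [207.0, 221.0]), ([307, 217, 14, 8, 71], [312.0, 221.0])]
132 ..........................................................................................
136 ..........................................................................................
140 ..........................................................................................
144 ..........................................................................................
148 ..........................................................................................
152 ..........................................................................................
156 ..........................................................................................
160 ..........................................................................................
164 ..................................
[... 1636 characters left out ...]
..............................k....
236 ..........................................................................................
240 ..........................................................................................
244 ..........................................................................................
248 ....................................................k.....................................
252 ....................................................k.....................................
256 ..........................................................................................
260 ..........................................................................................
```

Emit:
move_arm:
  commands:
    - [[0,0,-3],[0,0,0],0.6]
    - [[0,0,-3],[0,0,0],0.6]
    - [[0,0,-3],[0,0,0],0.6]
    - [[0,0,-1.8],[0,0,0],0.6]
    - [[0,0,-0.6],[0,0,0],0.6]
    - [[0,0,0],[0,0,0],0.6]
    - [[0,0,0],[0,0,0],0]
    - [[0,0,0],[0,0,0],0]
    - [[0,0,0],[0,0,0],0]
    - [[0,0,0],[0,0,0],0]

```text
t: 24.65
eef_pos: [412.3, 100.9, 32.1]
tcp_rot: [-3.139, 0.005, 0.56]
ft_force: [-0.6, -0.5, 0.1]
opening: 0.324
grip_force: 0.0
```

Run:
```python
from h import *
s=state();c=camera_info("wrist");im=read_camera("wrist");cv2.imwrite("w10.png",im)
p=s["eef_pos"];print(s["t"],p,s["opening"],s["grip_force"],s["ft_force"])
g=cv2.cvtColor(im,cv2.COLOR_BGR2GRAY); f=np.array([np.cos(.56),np.sin(.56)])
print("cap far edge z56 pred row by offset d:",[(d,proj(c,[*(p[:2]+(d+9)*f),56])[1].round(1)) for d in(-8,-4,0,4,8)])
print("base far edge:",[(d,proj(c,[*(p[:2]+(d+13)*f),0])[1].round(1)) for d in(-8,-4,0,4,8)])
for r in range(180,272,4): print(r,g[r,[245,253,260,267,275]], im[r,260])
```

```text
24.65 [412.32445868 100.85460632  32.0808684 ] 0.3236006881495654 0.0 [-0.63200188 -0.46866226  0.12043562]
cap far edge z56 pred row by offset d: [(-8, np.float64(250.5)), (-4, np.float64(243.9)), (0, np.float64(237.1)), (4, np.float64(230.2)), (8, np.float64(223.3))]
base far edge: [(-8, np.float64(207.7)), (-4, np.float64(202.4)), (0, np.float64(197.1)), (4, np.float64(191.8)), (8, np.float64(186.4))]
180 [208 157 156 141 134] [141 154 165]
184 [208 160 135  94 115] [124 134 141]
188 [208  88 102 100 148] [101 101 106]
192 [180  92 164 137 172] [155 163 169]
196 [190 121 184 141 187] [175 183 189]
200 [193 102  88  77 169] [66 95 83]
204 [123  91  62  59  65] [48 66 58]
208 [158  37  93  82  30] [95 93 92]
212 [144  37 158 144  36] [159 159 157]
216 [ 88 123  59  49 147] [61 59 57]
220 [64 62 90 79 30] [68 97 84]
224 [103  98  94  87  68] [ 69 102  87]
228 [ 86 107 116 105  71] [ 84 126 109]
232 [ 98 132 125 109  92] [ 91 135 117]
236 [107 127  75  79  97] [61 80 72]
240 [121  56  43  38  91] [47 43 43]
244 [118  38  41  37  23] [42 41 40]
248 [70 48 50 46 21] [51 50 50]
252 [67 50 54 50 37] [55 54 52]
256 [191  47  48  41  29] [49 49 47]
260 [197  45  45  40  20] [50 45 43]
264 [196  46  47  41  24] [47 48 46]
268 [185  50  48  39  25] [50 49 46]
```

Emit:
move_arm:
  commands:
    - [[0,0,0],[0,0,0],0]
    - [[0,0,0],[0,0,0],0]
    - [[0,0,2],[0,0,0],0]
    - [[0,0,3],[0,0,0],0]
    - [[1.5,1.3,3],[0,0,0],0]
    - [[3.5,3,0],[0,0,0],0]
    - [[3.5,3,0],[0,0,0],0]
    - [[3.5,3,0],[0,0,0],0]
    - [[2.5,2.3,0],[0,0,0],0]
    - [[1.2,1.2,0],[0,0,0],0]

```text
t: 25.7
eef_pos: [570.7, 240.6, 111.1]
tcp_rot: [-3.139, 0.005, 0.561]
ft_force: [-0.6, -0.7, -0.3]
opening: 0.256
grip_force: 29.5
```

Emit:
move_arm:
  commands:
    - [[0,0,0],[0,0,0],0]
    - [[0,0,0],[0,0,0],0]
    - [[0,0,0],[0,0,0],0]

```text
t: 26.0
eef_pos: [568.2, 238.1, 111.5]
tcp_rot: [-3.139, 0.007, 0.559]
ft_force: [-0.1, -0.1, -0.5]
opening: 0.257
grip_force: 29.5
```

Emit:
move_arm:
  commands:
    - [[0.1,0.1,-1.5],[0,0,0],0]
    - [[0,0,-1.5],[0,0,0],0]
    - [[0,0,-1],[0,0,0],0]
    - [[0,0,-1],[0,0,0],0]
    - [[0,0,-0.5],[0,0,0],0]
    - [[0,0,-0.5],[0,0,0],0]
    - [[0,0,-0.4],[0,0,0],0]
    - [[0,0,-0.4],[0,0,0],0]
    - [[0,0,0],[0,0,0],0]
    - [[0,0,0],[0,0,0],0]

```text
t: 27.0
eef_pos: [570.2, 239.9, 43.7]
tcp_rot: [-3.139, 0.006, 0.56]
ft_force: [-0.3, -0.1, 0.3]
opening: 0.26
grip_force: 29.5
```

Emit:
move_arm:
  commands:
    - [[0,0,-0.3],[0,0,0],0]
    - [[0,0,-0.2],[0,0,0],0]
    - [[0,0,0],[0,0,0],0]
    - [[0,0,0],[0,0,0],0]

```text
t: 27.4
eef_pos: [570.1, 239.8, 38.6]
tcp_rot: [-3.139, 0.006, 0.56]
ft_force: [0.5, 0.2, 0.1]
opening: 0.258
grip_force: 29.5
```

Emit:
move_arm:
  commands:
    - [[0,0,0],[0,0,0],0.35]
    - [[0,0,0],[0,0,0],0.45]
    - [[0,0,0],[0,0,0],0.45]
    - [[0,0,0],[0,0,0],0.45]
    - [[0,0,1],[0,0,0],0.45]
    - [[0,0,2.5],[0,0,0],0.5]
    - [[0,0,4],[0,0,0],0.5]
    - [[0,0,4],[0,0,0],0.5]
    - [[0,-2,2],[0,0,0],0.5]
    - [[0,-4,0],[0,0,0],0.5]

```text
t: 28.4
eef_pos: [571.2, 181.1, 177.7]
tcp_rot: [-3.141, -0.0, 0.563]
ft_force: [1.3, 0.6, -0.5]
opening: 0.502
grip_force: 0.0
```

Emit:
move_arm:
  commands:
    - [[-0.5,-4,-1],[0,0,-2],0.5]
    - [[-0.5,-4,-1],[0,0,-2],0.5]
    - [[-0.5,-4,-1],[0,0,-2],0.5]
    - [[-0.8,-3.5,-1],[0,0,0],0.5]
    - [[-2.3,-0.8,0],[0,0,0],0.5]
    - [[0,0,0],[0,0,0],0.5]
    - [[0,0,0],[0,0,0],0.5]
    - [[0,0,0],[0,0,0],0.5]

```text
t: 29.2
eef_pos: [525.0, 17.3, 134.2]
tcp_rot: [-3.14, 0.005, 0.456]
ft_force: [0.7, 0.7, -0.1]
opening: 0.503
grip_force: 0.0
```

Run:
```python
from h import *
s=state();c=camera_info("wrist");im=read_camera("wrist");cv2.imwrite("w11.png",im);np.savez("w11.npz",K=c["K"],cam_to_world=c["cam_to_world"])
print(s["t"],s["eef_pos"],s["tcp_rot"])
print("pred cup rim px",proj(c,[524.7,16.8,32]),"stand",proj(c,[671.5,93,26]))
g=cv2.GaussianBlur(cv2.cvtColor(im,cv2.COLOR_BGR2GRAY),(0,0),1)
u,v=proj(c,[524.7,16.8,32]).astype(int)
for r in range(v-44,v+44,3): print(r,"".join("#" if g[r,q]>225 else ("+" if g[r,q]>190 else ".") for q in range(u-45,u+45)))
for n,(x,y) in (("cup",proj(c,[524.7,16.8,32])),("stand",proj(c,[671.5,93,26]))):
    x,y=int(x),int(y); a=max(0,y-50);b=max(0,x-60)
    print(n,a,b,cv2.HoughCircles(cv2.medianBlur(cv2.cvtColor(im,cv2.COLOR_BGR2GRAY)[a:y+50,b:x+60],3),cv2.HOUGH_GRADIENT_ALT,1,8,param1=150,param2=.6,minRadius=10,maxRadius=45))
```

```text
29.2 [524.97799359  17.28530889 134.21325928] [-3.13957239  0.00455781  0.45566534]
pred cup rim px [260.45556307 187.41803197] stand [255.88219515  -9.88246284]
143 .........+++..............................................................++++++++++++####
146 ....+++++++...........................+++....................+++++++...++++#++++++#######+
149 ...++++++++++.....++.............+++++++......................+++++++++...+++++++++++++###
152 ++##########++++...++##+++...++++++++++.......................++++++++..............++++##
155 +++#######++++++++#####+++++++++............................+++++++++++...................
158 ++++++#################+++++++.......................+....++###++++++.....+++.............
161 ++...+++++++++++++####+++..........+++++............+++++++++++++...................++++..
164 ......++.........+++##++............++++......++++++####++++++......................++....
167 .......++...........++++++++++++++++....+++++++++###+++++++++++++++++++.............++++++
170 +++++++++++++++...++++++++##+++++##++#############++......+++++++++............
[... 1276 characters left out ...]
..++................+++########+++.....................+++++.....
215 .......+++....................................++++++#+++++++++..+++++++++++++++++++.......
218 ............++++......................++++++++++++++++......++++#####++++......++++.......
221 ............+++....................++++######++............++++++++++++..........++.......
224 ..................................+++++#######++..+++++++######+++++++++++++++............
227 ...........................+++.......++++++++++++..++++++#####+++++++++++++++++...........
230 ..........................++++.......+++++.............++##+++.++++##+++..+++++...........
cup 137 200 [[[60.       47.       16.797993]]]
stand 0 195 None
```

Emit:
move_arm:
  commands:
    - [[0.15,0.05,-3],[0,0,0],0.5]
    - [[0,0,-3],[0,0,0],0.5]
    - [[0,0,-3],[0,0,0],0.5]
    - [[0,0,-1.5],[0,0,0],0.5]
    - [[0,0,-0.6],[0,0,0],0.5]
    - [[0,0,0],[0,0,0],0.5]
    - [[0,0,0],[0,0,0],0.5]

```text
t: 29.95
eef_pos: [526.1, 17.5, 23.3]
tcp_rot: [-3.139, 0.005, 0.455]
ft_force: [0.2, 0.9, -0.1]
opening: 0.498
grip_force: 0.0
```

Run:
```python
from h import *
s=state();c=camera_info("wrist");im=read_camera("wrist");cv2.imwrite("w12.png",im)
p=s["eef_pos"];print(s["t"],p,s["tcp_rot"])
print("rim centre pred",proj(c,[p[0],p[1],32]),"near/far edge",proj(c,[p[0]-16*.898,p[1]-16*.44,32]),proj(c,[p[0]+16*.898,p[1]+16*.44,32]))
g=cv2.GaussianBlur(cv2.cvtColor(im,cv2.COLOR_BGR2GRAY),(0,0),1)
print(cv2.HoughCircles(cv2.medianBlur(cv2.cvtColor(im,cv2.COLOR_BGR2GRAY)[190:272,200:320],3),cv2.HOUGH_GRADIENT_ALT,1,8,param1=150,param2=.5,minRadius=15,maxRadius=45))
for r in range(195,275,3): print(r,"".join("#" if g[r,q]>225 else ("+" if g[r,q]>190 else ".") for q in range(215,305)))
```

```text
29.95 [526.14661282  17.53020511  23.27903899] [-3.13941936  0.00496862  0.45548259]
rim centre pred [260.20348903 239.57858297] near/far edge [260.19372063 263.4980708 ] [260.21377361 214.39515408]
[[[59.       46.       24.8826  ]
  [59.       46.       36.88044 ]
  [58.       29.       17.782118]]]
195 ..++++++++........................................................++++....................
198 ....++++++..............................................+++++.............................
201 ................................................+++++++++++++.............................
204 ........................................++++.....+++++++.........++.......................
207 .......+++.....+++++..+++++++....++++##++++++++...........................................
210 ........++.....++++.......+++++#######++++++++++..........................................
213 .........................++++############++++++++.........................................
216 .......................++++##########################++...................................
219 .........................+######+
[... 1067 characters left out ...]
##########+........................
255 ............................................++#################+..........................
258 ..............................................+############++.............................
261 ................................................+####++...................................
264 ..........................................................................................
267 ..........................................................................................
270 ..........................................................................................
273 ..........................................................................................
```

Emit:
move_arm:
  commands:
    - [[0,0,-0.15],[0,0,0],0.5]
    - [[0,0,0],[0,0,0],0.4]
    - [[0,0,0],[0,0,0],0]
    - [[0,0,0],[0,0,0],0]
    - [[0,0,0],[0,0,0],0]
    - [[0,0,0],[0,0,0],0]
    - [[0,0,0],[0,0,0],0]

```text
t: 30.7
eef_pos: [525.7, 17.4, 21.2]
tcp_rot: [-3.139, 0.006, 0.455]
ft_force: [-0.6, -0.1, 3.2]
opening: 0.311
grip_force: 30.0
```

Emit:
move_arm:
  commands:
    - [[0,0,2],[0,0,0],0]
    - [[0,0,3],[0,0,0],0]
    - [[0,0,3],[0,0,0],0]
    - [[0.3,1.7,0],[0,0,0],0]
    - [[0.3,1.7,0],[0,0,0],0]
    - [[0.3,1.7,0],[0,0,0],0]
    - [[0,1,0],[0,0,0],0]
    - [[0,0,0],[0,0,0],0]
    - [[0,0,0],[0,0,0],0]
    - [[0,0,0],[0,0,0],0]

```text
t: 31.7
eef_pos: [534.5, 77.7, 101.0]
tcp_rot: [-3.139, 0.006, 0.455]
ft_force: [0.5, -0.5, 0.2]
opening: 0.311
grip_force: 30.0
```

Run:
```python
from h import *
s=state();c=camera_info("wrist");im=read_camera("wrist");cv2.imwrite("w13.png",im);np.savez("w13.npz",K=c["K"],cam_to_world=c["cam_to_world"])
p=s["eef_pos"];print(s["t"],p,s["tcp_rot"],s["opening"],s["grip_force"])
u,v=proj(c,[671.5,93,26]).astype(int);print("pred mouth",u,v, "neck outer r px",np.linalg.norm(proj(c,[671.5,93,26])-proj(c,[691,93,26])))
g=cv2.GaussianBlur(cv2.cvtColor(im,cv2.COLOR_BGR2GRAY),(0,0),.7)
print("grays");
for r in range(max(0,v-50),v+55,3): print(r,"".join("@#+-. "[::-1][min(5,int(g[r,q])//43)] for q in range(max(0,u-60),u+60)))
for r in range(195,275,4): print(r,"".join("@#+-. "[::-1][min(5,int(g[r,q])//43)] for q in range(215,305)))
```

```text
31.7 [534.45483542  77.73286655 100.98488787] [-3.13880893  0.00619875  0.4545729 ] 0.31092653612394405 29.99991332269701
pred mouth 323 28 neck outer r px 30.119385868193692
grays
0 #@@@@##+------++++----+#######################@@@@@@@@@@@@@@@@@@@@@@@@@@@###########++-------------+---+####@@@@#####+++
3 ##@@###++-------++--+#@@@@@@@@#########++##@@@@@@@@#################@@@@@@@@##########@#++--++---++###############++++++
6 #########+++---++++#@@@@@@@@@@@@@@@#@@@@@@@@@@##++++++++++++++++++#####@@@@@@@@@@@@@@@@@@#++----++#########+++++++++++++
9 +++########++++++#@@@@@@@@@@@@@@@@@@@@@@@@@##++++++++++++++++++++++++####@@@@@@@@@@@@@@@@@#+--++++++#####++++++++-------
12 ++++++++++++++++#@@@@@@@@@@@@@@@@@@@@@@@@#++++++++++++++++++++++++++++####@@@@@@@@@@@@@@@@@@######++++++++++++++------++
15 +++++---------+@@@@@@@@@@@@@@@@@@@@@@@@#+++++++++++##########+++++++++#####@@@@@@@@@@@@@@@@@@##++------++++++++++------+
18 +++++++++++++#@@@@@@@@@@@@@@@@@@@@@@@@#+++++++###################+++++++###@@@@@@@@@@@@@@@@@@@#++++++++-++++++++++++++++
21 ++++++++++++#@@@@@@@@@@@@@@@@@@@@@@@@#+++++#########
[... 3748 characters left out ...]
@@@@@@@@@@@@@@@+.                  
247              .     .+#++++++++++++++++++++++++++++++++++@@@@@@@@@@@@@@+.  .               
251                     .+##+++++++++++++++++++++++++++++++#@@@@@@@@@@@@@#...                 
255                     .--++###+++++++++++++++++++++++++++++@@@@@@@@@@#+-..   ...            
259                    .-+++---++####+++++++++++++++++++++++##@@@@##++----..      .           
263                   .-+##++++++++++####################++++++###+++------..     ..          
267          .        -+##++-----+++##@@@##+++----------++++++##++---.........    .....       
271 .....-------------------------------------------------------------------------------------
```

Run:
```python
from h import *
from scipy.optimize import least_squares
w=dict(np.load("w13.npz")); im=cv2.imread("w13.png")
p=np.array([534.45,77.73]);f=np.array([np.cos(.4546),np.sin(.4546)])
print("cup rim on axis px",proj(w,[*p,101-21.2+32]),[proj(w,[*(p+d*f),111.8])[1].round(1) for d in(1,2)])
print("mouth",ray(w,320.5,25,23),"foot",ray(w,315.4,34,3))
# foot outline fit: edge rays maximizing bright->dark gradient at circle r=34,z unknown small
g=cv2.GaussianBlur(cv2.cvtColor(im,cv2.COLOR_BGR2GRAY),(0,0),1).astype(np.float32)
def samp(cx,cy,r,z,angs):
    P=np.array([proj(w,[cx+r*np.cos(a),cy+r*np.sin(a),z]) for a in angs]).astype(np.float32)
    ok=(P[:,1]>1)&(P[:,1]<200)
    return cv2.remap(g,P[:,:1],P[:,1:],cv2.INTER_LINEAR).ravel(),ok
A=np.linspace(0,2*np.pi,90)
def score(cx,cy,r,z,sg):
    i,k=samp(cx,cy,r-1.2,z,A);o,_=samp(cx,cy,r+1.2,z,A); d=np.clip(sg*(i-o),-60,60)
    return d[k].mean()
for name,r,z,sg in (("foot",34,3,1),("foot",34,6,1),("mouth",16.5,26,-1),("cone",13.5,23,-1),("neck",19.5,26,1)):
    best=max((score(x,y,r,z,sg),x,y) for x in np.arange(662,682,.5) for y in np.arange(83,103,.5)); print(name,z,best)
# held cup rim (relative tcp)
best=max((score(p[0]+x,p[1]+y,16,111.8,1) if False else 0,x,y) for x in (0,) for y in (0,))
```

```text
cup rim on axis px [260.19270365 241.21240594] [np.float64(239.7), np.float64(238.1)]
mouth [673.43809565  95.74368589  23.        ] foot [671.34631218  94.86117397   3.        ]
foot 3 (np.float32(57.56708), np.float64(673.0), np.float64(95.5))
foot 6 (np.float32(55.957195), np.float64(672.5), np.float64(95.5))
mouth 26 (np.float32(19.582943), np.float64(671.5), np.float64(95.0))
cone 23 (np.float32(34.82639), np.float64(673.0), np.float64(99.0))
neck 26 (np.float32(37.327923), np.float64(673.0), np.float64(96.0))
```

Emit:
move_arm:
  commands:
    - [[2.5,0,0],[0,0,0],0]
    - [[2.5,0,0],[0,0,0],0]
    - [[2.5,-0.1,0],[0,0,0],0]
    - [[2.2,-0.1,0],[0,0,0],0]
    - [[0,0,0],[0,0,0],0]
    - [[0,0,0],[0,0,0],0]
    - [[0,0,0],[0,0,0],0]
    - [[0,0,0],[0,0,0],0]

```text
t: 32.55
eef_pos: [630.9, 76.3, 101.3]
tcp_rot: [-3.139, 0.006, 0.455]
ft_force: [0.3, 0.2, -0.0]
opening: 0.309
grip_force: 30.0
```

```bash
cat > fit.py <<'E'
from h import *
A=np.linspace(0,2*np.pi,120)
def fit(w,g,r,z,sg,c0,R=8,vmax=270,st=.5,al=A):
    def samp(cx,cy,r):
        P=np.array([proj(w,[cx+r*np.cos(a),cy+r*np.sin(a),z]) for a in al]).astype(np.float32)
        return cv2.remap(g,P[:,:1],P[:,1:],cv2.INTER_LINEAR).ravel(),(P[:,1]>1)&(P[:,1]<vmax)
    def score(x,y):
        i,k=samp(x,y,r-1);o,_=samp(x,y,r+1);return np.clip(sg*(i-o),-60,60)[k].mean()
    return tuple(np.round(max((score(x,y),x,y) for x in np.arange(c0[0]-R,c0[0]+R,st) for y in np.arange(c0[1]-R,c0[1]+R,st)),2))
def run(n):
    s=state();w=camera_info("wrist");im=read_camera("wrist");cv2.imwrite(n+".png",im)
    g=cv2.GaussianBlur(cv2.cvtColor(im,cv2.COLOR_BGR2GRAY),(0,0),1).astype(np.float32)
    p=s["eef_pos"];print(s["t"],p,s["tcp_rot"],s["ft_force"])
    for nm,r,z,sg in (("foot",34,3,1),("neck",19.5,26,1),("mouth",16.5,26,-1),("cone",13.5,23,-1)): print(nm,fit(w,g,r,z,sg,(672,95),vmax=200))
    print("cup rim rel tcp",np.round(fit(w,g,16,p[2]+10.8,1,p[:2],R=4),2)[1:]-p[:2])
    return w,g,p
E
python3 -c "
from fit import *
w,g,p=run('w14')
"
```

```text
32.55 [630.91383727  76.27104328 101.25695701] [-3.13869824  0.00615471  0.45498139] [ 0.3329129   0.24330176 -0.04363471]
foot (np.float64(46.64), np.float64(672.5), np.float64(95.0))
neck (np.float64(17.69), np.float64(672.5), np.float64(96.0))
mouth (np.float64(18.41), np.float64(672.5), np.float64(95.0))
cone (np.float64(27.11), np.float64(673.5), np.float64(97.5))
cup rim rel tcp [0.49616273 0.49895672]
```

Emit:
move_arm:
  commands:
    - [[1.5,0.7,0],[0,0,0],0]
    - [[1.5,0.7,0],[0,0,0],0]
    - [[1.1,0.45,0],[0,0,0],0]
    - [[0,0,-1.5],[0,0,0],0]
    - [[0,0,-1.5],[0,0,0],0]
    - [[0,0,-1],[0,0,0],0]
    - [[0,0,-0.8],[0,0,0],0]
    - [[0,0,0],[0,0,0],0]
    - [[0,0,0],[0,0,0],0]
    - [[0,0,0],[0,0,0],0]

```text
t: 33.6
eef_pos: [672.8, 94.8, 53.6]
tcp_rot: [-3.139, 0.005, 0.455]
ft_force: [0.4, 1.2, 0.2]
opening: 0.309
grip_force: 30.0
```

```bash
python3 -c "
from fit import *
w,g,p=run('w15')
al=np.linspace(.455-1.4,.455+1.4,80)
print('fwd-arc foot',[fit(w,g,34,z,1,(672,95),al=al) for z in (2,4)])
"
```

```text
33.6 [672.81737892  94.76897431  53.63904382] [-3.13917928  0.00510242  0.4549277 ] [0.43594647 1.18291924 0.19436967]
foot (np.float64(52.12), np.float64(671.0), np.float64(95.0))
neck (np.float64(nan), np.float64(664.0), np.float64(87.0))
mouth (np.float64(nan), np.float64(664.0), np.float64(87.0))
cone (np.float64(nan), np.float64(664.0), np.float64(87.0))
cup rim rel tcp [0.50262108 0.50102569]
fwd-arc foot [(np.float64(51.6), np.float64(671.0), np.float64(95.0)), (np.float64(51.38), np.float64(671.5), np.float64(95.0))]fit.py:8: RuntimeWarning: Mean of empty slice.
  i,k=samp(x,y,r-1);o,_=samp(x,y,r+1);return np.clip(sg*(i-o),-60,60)[k].mean()
  ret = ret.dtype.type(ret / rcount)
```

Emit:
move_arm:
  commands:
    - [[-0.12,0,0],[0,0,0],0]
    - [[0,0,-0.3],[0,0,0],0]
    - [[0,0,-0.3],[0,0,0],0]
    - [[0,0,-0.3],[0,0,0],0]
    - [[0,0,-0.3],[0,0,0],0]
    - [[0,0,0],[0,0,0],0]
    - [[0,0,0],[0,0,0],0]

```text
t: 34.35
eef_pos: [671.4, 94.8, 41.0]
tcp_rot: [-3.139, 0.006, 0.455]
ft_force: [-1.4, 0.0, 0.2]
opening: 0.314
grip_force: 30.0
```

Emit:
move_arm:
  commands:
    - [[0,0,-0.2],[0,0,0],0]
    - [[0,0,-0.2],[0,0,0],0]
    - [[0,0,-0.2],[0,0,0],0]
    - [[0,0,0],[0,0,0],0]
    - [[0,0,0],[0,0,0],0]

```text
t: 34.85
eef_pos: [671.6, 94.7, 35.0]
tcp_rot: [-3.139, 0.006, 0.455]
ft_force: [1.0, -1.4, -1.3]
opening: 0.307
grip_force: 30.0
```

Emit:
move_arm:
  commands:
    - [[0,0,-0.2],[0,0,0],0]
    - [[0,0,-0.2],[0,0,0],0]
    - [[0,0,0],[0,0,0],0]
    - [[0,0,0],[0,0,0],0]

```text
t: 35.25
eef_pos: [672.0, 94.5, 31.2]
tcp_rot: [-3.14, 0.005, 0.455]
ft_force: [3.6, -3.2, 0.7]
opening: 0.309
grip_force: 30.0
```

Emit:
move_arm:
  commands:
    - [[0.05,-0.05,-0.1],[0,0,0],0]
    - [[0,0,-0.1],[0,0,0],0]
    - [[0,0,0],[0,0,0],0]
    - [[0,0,0],[0,0,0],0]

```text
t: 35.65
eef_pos: [672.3, 94.3, 29.3]
tcp_rot: [-3.139, 0.005, 0.455]
ft_force: [4.7, -1.6, 3.6]
opening: 0.315
grip_force: 30.0
```

Emit:
move_arm:
  commands:
    - [[0.05,0,-0.1],[0,0,0],0]
    - [[0,0,0],[0,0,0],0]
    - [[0,0,0],[0,0,0],0]

```text
t: 35.95
eef_pos: [672.6, 94.4, 28.7]
tcp_rot: [-3.139, 0.005, 0.455]
ft_force: [2.3, -0.6, 8.7]
opening: 0.313
grip_force: 30.0
```

Emit:
move_arm:
  commands:
    - [[0,0,0],[0,0,0],0.36]
    - [[0,0,0],[0,0,0],0.42]
    - [[0,0,0],[0,0,0],0.45]
    - [[0,0,0],[0,0,0],0.45]
    - [[0,0,0.5],[0,0,0],0.45]
    - [[0,0,1.5],[0,0,0],0.45]
    - [[0,0,3],[0,0,0],0.45]
    - [[-2,-1,4],[0,0,0],0.45]
    - [[-3,-1.5,4],[0,0,0],0.45]
    - [[0,0,0],[0,0,0],0.45]

```text
t: 36.95
eef_pos: [623.3, 69.0, 163.0]
tcp_rot: [3.141, -0.001, 0.454]
ft_force: [1.0, -0.1, 0.6]
opening: 0.452
grip_force: 0.0
```

Emit:
move_arm:
  commands:
    - [[0,0,0],[0,0,0],0.45]
    - [[0,0,0],[0,0,0],0.45]

```text
t: 37.15
eef_pos: [623.8, 70.1, 156.2]
tcp_rot: [-3.139, 0.006, 0.455]
ft_force: [0.1, 0.5, -0.4]
opening: 0.452
grip_force: 0.0
```

```bash
python3 -c "
from fit import *
s=state();w=camera_info('wrist');im=read_camera('wrist');cv2.imwrite('w16.png',im)
g=cv2.GaussianBlur(cv2.cvtColor(im,cv2.COLOR_BGR2GRAY),(0,0),1).astype(np.float32)
print(s['t'],s['eef_pos'])
for z in (2,4): print('foot',z,fit(w,g,34,z,1,(672,95),vmax=215))
for z in (36,38,39,40,41,42,43,44,46,50): print('rim',z,fit(w,g,16,z,1,(672,95),vmax=215))
print('neck',fit(w,g,19.5,26,1,(672,95),vmax=215))
S=camera_info('side');a=cv2.imread('side0.png') ;sd=read_camera('side');cv2.imwrite('side16.png',sd);cv2.imwrite('top16.png',read_camera('top'))
gs=cv2.GaussianBlur(cv2.cvtColor(sd,cv2.COLOR_BGR2GRAY),(0,0),.6)
print([ (z,proj(S,[672,95,z]).round(1)) for z in (9,26,41)])
for r in range(205,252,2): print(r,''.join('@#+-. '[::-1][min(5,int(gs[r,q])//43)] for q in range(300,362)))
"
```

```text
37.15 [623.75172668  70.08038403 156.19723432]
foot 2 (np.float64(45.12), np.float64(672.5), np.float64(95.0))
foot 4 (np.float64(42.58), np.float64(672.5), np.float64(95.0))
rim 36 (np.float64(10.53), np.float64(664.0), np.float64(87.0))
rim 38 (np.float64(11.38), np.float64(664.0), np.float64(87.0))
rim 39 (np.float64(11.36), np.float64(664.0), np.float64(87.0))
rim 40 (np.float64(11.41), np.float64(664.5), np.float64(87.0))
rim 41 (np.float64(11.53), np.float64(664.5), np.float64(87.0))
rim 42 (np.float64(11.6), np.float64(664.5), np.float64(87.5))
rim 43 (np.float64(11.62), np.float64(665.0), np.float64(87.0))
rim 44 (np.float64(11.72), np.float64(665.0), np.float64(87.5))
rim 46 (np.float64(11.91), np.float64(664.5), np.float64(88.5))
rim 50 (np.float64(12.23), np.float64(665.0), np.float64(89.0))
neck (np.float64(15.42), np.float64(672.5), np.float64(96.5))
[(9, array([330.2, 228.9])), (26, array([330.9, 222.5])), (41, array([331.6, 216.8]))]
205 --+++++++++++++--++++++++-----........-------++--------.....--
207 +++++-------+++----+++++++++--..................--------------
209
[... 892 characters left out ...]
@@##+++++++++++++++++######+--.--...--.---
237 +++###++++-------+##@@##+++++++++++++++++#####++-------+++++++
239 ++++###+++-------+++++#++++++++++++++++++###++++---+++++++++++
241 ++++++++++++++++++++---++++++++++++++++++------------------+++
243 ++++++++++++++++++++++----------++----------------------------
245 ---+++++++++++++++++++++------...........--------++++++-------
247 +--++++++++++++++++++++++-----..........--++------+++++-------
249 +++-------+++++++++++++++-----..........-+++++++++++++++++----
251 #+++------++++++++++++++++---.......----++++++++++++++++++---.[ WARN:0@19.149] global loadsave.cpp:275 findDecoder imread_('side0.png'): can't open/read file: check file path/integrity
```

```bash
python3 -c "
from h import *
w=camera_info('wrist');g=cv2.cvtColor(cv2.imread('w16.png'),cv2.COLOR_BGR2GRAY)
p=lambda x,y,z:proj(w,[x,y,z]).round(1)
f=np.array([.898,.44])
for n,z,r in (('rim if home',41,16),('neck top',26,19.5)): 
  c=np.array([672.3,95.2]);print(n,p(*c,z),'far/near',p(*(c+r*f),z),p(*(c-r*f),z),'L/R',p(*(c+r*np.array([-.44,.898])),z),p(*(c-r*np.array([-.44,.898])),z))
u,v=p(672.3,95.2,35).astype(int)
for r in range(v-46,v+50,2): print(r,''.join('@%#*+=-:. '[::-1][min(9,int(g[r,q])//26)] for q in range(u-45,u+45)))
print(u-45)
"
```

```text
rim if home [259.2 127. ] far/near [259.2 109.3] [259.2 144.1] L/R [242.1 127. ] [276.3 127. ]
neck top [259.3 125.6] far/near [259.2 105.1] [259.3 145.4] L/R [239.4 125.6] [279.1 125.6]
80 =++*+====+++=---:::::----==++**#***+==--=+**++++++=-------==+++*++++++=====++++++=========
82 ****+====+++==--------====++**##***++++++****+***+==-:::-=++++**+++++++====++***+========*
84 ###***===+++==--------====++****************++++++==--:--=++++++++++++++++==++++++======+*
86 %%###***++++==----------==++++*********#**++==++++++==---=----=======+========++++======**
88 %%%####%%@%*+=---===----==+++*********##**+++=++++*++==------=======++================+++#
90 %%#####%%%@@%*============++++*****+*******+++++****+++===========-===========++++=+++++#%
92 %%%%%%%%%%%@@#*+++=+++========++++++*#####%%%%%%%%###***+======-----=====++=++++++++++*%@%
94 %#%@@@@@%%@@@@@#*+==++==---==+++*#%%%%%%%%%%%%%%%%%%%%%%%%#*+=-----=====++++++++++++++%%%%
96 %%%@@@@%%%%@@@@@%#+====----=*#%%%%%%%%%%%%%%%%%%%%%%%%%%%%%%%#*+-----===+++**+=====++%@@@@
98 %%@@@@@%%#***##%##**+=---+*%%%%%%%%%%%###################%%%%%%%
[... 2940 characters left out ...]
*++%*+===++++++++++===++===++%@
162 *++*###%%@@@@%%%@@@@@@@@%%#*++=======+*#%%##%%%%%%%%##%%%%%#%%%%*++*++++++***+=========#%@
164 ++++++*%%%%@@@%%@@@@@@@%%##*+++++**++*#%%%%%##****##%%%%%%%###%%#+++++++++**++=----==+#%%%
166 +++++++*#%%@@@@%@@@@@%%%%%%##***+***###%##**#**+++*#%@@%%%%%#**###%#+=*++=++===+==*##%%%%@
168 *****##%@@@@@@@@@@@@@%%%%%%%%####%%%##**#***##**###%%%%%%%%%%%###%@%%%%@%*=+==**#*#%@@@%%%
170 +*###%%%%%%@@@@@@@@@@@@%%%%%%@@@@@@%%*+**##%###%%%##*##%%%%@%%#*#%%@%%%%%%##***##*#%%%%%##
172 ++*#%%%%@@%%%@@%@@@@@@@@@@@@@@@@@@@%%########%%%%%%%%###%%%%%###%%%%%%%%@%#*+++*#**#%%%%##
174 ++**#%#%%%%%%%%##%%%%%%%%%@@@@%%%%%%%#####***#%%%#******######%#%%%%%%%%%%#*++**##**#%%@@@
214
```

```bash
python3 -c "
from h import *
A=lambda n,r0,r1,c0,c1,st:[''.join('@%#*+=-:. '[::-1][min(9,int(x)//26)] for x in row) for row in cv2.GaussianBlur(cv2.cvtColor(cv2.imread(n),cv2.COLOR_BGR2GRAY),(0,0),.5)[r0:r1:st,c0:c1]]
S=camera_info('side');f=np.array([.974,-.225])
for z,r in((41,16),(26,19.5)):print(z,[proj(S,[*(np.array([672.3,95.2])+k*r*f),z]).round(1) for k in(-1,0,1)])
for i,(a,b) in enumerate(zip(A('side_raw.png',206,246,312,352,1),A('side16.png',206,246,312,352,1))): print(206+i,a,' ',b)
T=camera_info('top');print([(z,proj(T,[672.3,95.2,z]).round(1)) for z in(0,26,41)])
for i,(a,b) in enumerate(zip(A('top_raw.png',112,146,288,328,1),A('top16.png',112,146,288,328,1))): print(112+i,a,' ',b)
"
```

```text
41 [array([323.8, 216.8]), array([331.7, 216.7]), array([339.5, 216.5])]
26 [array([321.5, 222.6]), array([331. , 222.5]), array([340.5, 222.3])]
206 +=======+++++===---:::::::::::::--------   ++=====++**+++===-----:::::::::---------
207 ========+++++++==-::::::::::::::::::----   ++=====+++**++++=--::::::::::::::::-----
208 =+=======+++++++=-::::::::::::::::::----   +++=====+++**+++=-:::::::::::::::::-----
209 +++=======+++++=--::::::-----:::::::----   ++++=====+++++++=-:::::-------:::::-----
210 ++++============-::::::-------:::::::-::   ++++++======++==--:::::--------:::::----
211 +++++++=========-::::::--------:::::::::   ****++++========--::------=------:::::::
212 +****+++========-:::::-------:::::::::::   *******+++======---------------:::::::::
213 +****++++=======-::::::::--:::::::::::::   ******+++++=========+++==---::::::::::::
214 +++++++==+++====-:::::::::::::::::::::::   *****++++++++++++++****++=---:::::::::::
215 +++++++++++++===--::::::::--::::::::::::   ++++++++++**++++++*******++=----::::::::
216 ====++++++*++++==---::::::------::::::-:   +++++++********+++*********
[... 4944 characters left out ...]
 +++========+**#########**+==-------=====   ***++++++++**+++*#%%%%%##*++=======-----
139 +++==========++*********++==----=====+==   **++======+++++*###%####**+===========--
140 ++=====---=-===+++++++++================   **+++=========++********++++============
141 ++=========---======================+===   +*+++++========++++++++++++++++++===+===
142 ===+========--=====--==============++===   +++++++++++====+++====+++++++++++++++++=
143 ==================----=======+++===+++==   ++++++++++++++++++====++++++++++++++*+++
144 =======++++++=====----========++===++===   +++++++**+***++++=====++++++++**+++**+++
145 +====+++=++++++===----=============++===   *++++++++******++=====+++++++++++++**++=
```

```bash
python3 -c "
from h import *
S=camera_info('side');im=cv2.imread('side16.png')
for n,x,y in(('a',569.3,239),('b',601,259)): print(n,[(z,proj(S,[x,y,z]).round(1).tolist()) for z in(30,62,90)])
h=cv2.cvtColor(im,cv2.COLOR_BGR2HSV);g=h[...,2]
for r in range(152,206,2): print(r,''.join('k' if g[r,q]<65 else ('G' if 35<h[r,q,0]<85 and h[r,q,1]>60 else ('o' if h[r,q,1]>80 and h[r,q,0]<32 else ('#' if g[r,q]>150 and h[r,q,1]<50 else '.'))) for q in range(245,305)))
print('jar',proj(S,[472,394.3,69]),proj(S,[472,394.3,26]))
show(im,138,180,190,235,3)
"
```

```text
a [(30, [264.6, 190.5]), (62, [264.6, 178.7]), (90, [264.6, 168.0])]
b [(30, [275.4, 183.9]), (62, [275.6, 172.3]), (90, [275.8, 161.8])]
152 ....................######.........oooooo........######....k
154 ....................##.##........................#..####...k
156 #.#######......#####.........#.......................####..k
158 ########..........##........####...........kkk.............k
160 .####..........................##.........kkkkk............k
162 ##.................##.........#####.......kkkkkk............
164 ##....#######......##.......######.......kkkkkkkk........##.
166 ##.....##############.......######.......kkkkkkkk........#..
168 .....#############...........####........kkkkkkk...........k
170 ....####............kkk......####.............kk..........kk
172 ..#####............kkkkk...######.......k.k..kkk...#####....
174 ######.............kkkkk......##....oo.kkkkkkkkk......##....
176 .....######....#...kkkkkk..ooooooooooo....kkkkkk.oo.........
178 .....###########...kkkkkk.ooooooooooo.k.......kkoooooo..#...
180 .....#...#######...kkkkkk.ooooooooooo.kkkkkkkkko
[... 852 characters left out ...]

138 ..............######...#................o...#
141 ...#####...........######......#############.
144 .................##..........################
147 ................######################.......
150 ####.....#....#####################..........
153 #####........################.########.......
156 ..........###.###########.....####..........o
159 #...........#############.....###..kkkkkkk.oo
162 ..###...........##########.....##..kkk.oooooo
165 .....###....oooo......###.......ooooooooooooo
168 .........ooooooooooooo.###.....ooooooooooooo.
171 .........ooooooooooooo.....oooooooooooo......
174 .......#..ooooooooooooooooooooooooo..........
177 ................oooooooooooooo...............
```

Both droppers and the jar stand upright in their cells, the cup is seated, and the arm is clear.

```bash
python3 -c "
from cell import *
print(env.job_done())"
```

```text
the job is handed in; nothing more can be done
None
```

The job is handed in, with no verdict returned: camera checks show both droppers and the jar upright in their cells (the jar leaned against the stored jar at first and was re-set) and the cup pressed home in its stand.

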